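Change a capacitor feed lane over to a new can size and fill it

ROBOT

A 6-joint arm with a two-finger parallel gripper is mounted at the origin on the work surface; the furniture and walls round the work are solid. World frame = base frame: x ahead of the robot, y to its left, z up, the work surface at z = 0. Lengths are in mm, angles in rad, forces in N, time in s.
With the tool pointing down it reaches from about 325 to 900 mm from the base axis. Payload 6.1 kg.
Tool frame: the origin (TCP) lies between the finger pads; the fingertips stand 17 mm ahead of it and the grasp point (between the pads) lies 2 mm behind it (bot.tip_reach is the distance from the TCP to the fingertips, in mm); z points along the fingers, y is the line along which they close (so a half turn about z gives the same grasp; the last joint's range is limited). The gripper opens to 87 mm and grips with 3 to 60 N. Pads are 19 mm wide; open, the fingers measure 117 mm over their backs; the gripper's body (75 mm by 190 mm) begins 51 mm behind the grasp point.
Start: joints at [1.012, 0.22, 1.526, -0, 1.395, -0.126], TCP at [262.131, 567.365, 239.538] pointing down, gripper open.
Joint ranges: [-2.98, 2.98], [-0.91, 2.08], [0.09, 2.57], [-1.24, 4.39], [0.2, 2.65], [-2.68, 2.68]. Speed limits (rad/s): [2.57, 2.57, 3.01, 3.14, 3.14, 3.14].

INTERFACE

Orientations are given as [roll, pitch, yaw] about the fixed x, y, z axes, in that order (R = Rz(yaw) Ry(pitch) Rx(roll)).
In Python, from bench import bot gives the robot as it stands.
- The arm moves only by the shell command python3 -m pendant 'ROWS' [OPENING] [FORCE]. ROWS is JSON, a list of rows, each a list of 2 entries, a list of its own where there are three numbers: the shift along the world's x, y, z in m, then the turn about the world's z in degrees. A call has 1 to 5 rows; each row is the pose to reach, as a shift and turn from the pose commanded when the call began; what a row does not reach only later rows make up. A row lasts 1/12 s, in which the tool goes at most 41.7 mm and 7.16 degrees, less where a joint would pass 70% of its speed; a pose out of reach is approached as far as the arm can. A call with a gripper value outside its range is refused whole. OPENING is the gripper's target within -1 to 1 (fully open at 1, half-way at 0, shut at -1), set as the call begins (- or left out, the last holds). The fingers move at their own pace and stop on an object; FORCE is the grip in N (left out, the last holds). Time passes only in rows, so rows that repeat a pose let the fingers close. It gives the time, the measured TCP pose, the force, the opening and the grip force at its end, in the units of the state.
- bot.read_state(): the state, without advancing time (a new reading comes with each control period).
- bot.get_image(name): name is "side" or "top" or "wrist"; returns a dict with "img" (420x560x3 uint8, red, green, blue), "depth" (420x560 float32, mm along the optical axis (not along the pixel's ray), 0 where there is no reading), "intrinsics" (3x3 intrinsics, pixels), "eye" and "orientation" of the camera in the world. Camera axes: x right, y down, z forward; pixel columns grow to the right and rows downward; lengths in mm; the calibration is good to about 2 mm. A picture is of the moment at which its call begins.
- bot.hand_in(): hands the job in; it is judged then, once.
The state is a dict: "time_s": time; "qpos": joint angles; "joint_vel": joint speeds; "tau": joint torques, N m; "eef_pos": TCP position; "ee_rot": TCP orientation; "wrist_force": force on the tool from outside, world axes, zero at the start; "moment": the same for the moment, N m; "grip_width": finger opening in mm; "grip_force": force on a finger pad.
Only numpy, scipy, OpenCV 4.12 (cv2) and the standard library are available. Lean on these libraries where they do the work, as an engineer would, in place of code of your own. Each camera call takes 0.05 s, during which the arm holds its last target. There are 200 camera calls.

TASK

The feed lane is still set too narrow for the motor capacitors standing round the bench. Loosen its clamp knob by half a turn or more (left-hand thread: clockwise from above loosens), slide the red-tabbed fence back, stand the yellow-handled gauge blade in the yellow-marked notch of the fixed rail right down on the lane floor, bring the fence up against the blade and tighten the knob fully again with the blade still in place. Then put the gauge back upright in its stand and set every capacitor upright on the lane floor between the rails, leaving the other things on the bench alone.

Things in the scene. Friction and masses are not known exactly. Their poses are not given: they have to be found in the camera images.
- lane: feed lane fixture, fixed: grey base plate, 12 mm thick; its top is the lane floor. Origin on the bench; plate spans x -115 to 78, y -125 to 125 mm. y runs along the lane, x across. Fixed aluminium rail on the far (+x) side: inner face at x = 60 mm, 230 mm long, 22 mm high above the floor. Steel guide cheeks 14 mm high (y = +-58, x -110 to -14) let the fence slide along x only
- notch (a point): where the gauge's underside centre belongs when set, on the lane floor, at x 43, y 45 mm of the lane; axes as the lane's. The notch (marked yellow) is an upright slot in the fixed rail's inner face, open to lane and top, 10.5 mm wide (y), 6 mm deep (x = 60 to 66 of the lane), centred on this y. The 46 mm blade then reaches 6 mm into the notch; its other edge stands 40 mm from the rail face
- lane_mid (a point): middle of the lane floor when the lane is 40 mm wide: 20 mm in front of the fixed rail's face, axes as the lane's; the lane runs 115 mm to either side along y
- rail_face (a point): middle of the top edge of the fixed rail's inner face, axes as the lane's
- knob (a joint): clamp knob, rad: 0 = fully tight (hard stop), grows as it is turned clockwise seen from above (left-hand thread, loosening), up to 6.0; the fence is clamped below about 1 rad and free above about 1.3. Stiff friction of about 0.12 N m, stays where it is left; rises 1 mm per rad and stays on its stud
- knob_grip (a point): on the axis of the round black lobed knob (44 mm diameter, 28 mm high, vertical axis), at mid height of its grip, about 61 mm above the bench; the knob's underside is 47 mm and its top 75 mm above the bench
- fence: sliding fence, an aluminium angle lying on the base plate: upright wall 8 mm thick, 230 mm long, 22 mm high above the floor, and a slotted foot 8 mm thick that runs back under the knob. Origin under the middle of its lane face (the +x face); axes as the lane's. It slides along the lane's x with little friction when unclamped (0.35 kg); the gap to the fixed rail can be about 21 to 58 mm (stud in slot)
- fence_face (a point): middle of the top edge of the fence's lane face; the lane gap is the distance along the lane's x from here to rail_face; 40 mm when set
- fence_tab (a point): centre of the free part of the red upright grip tab on top of the fence wall: 10 mm thick (across the lane, x), 26 mm wide (y); its top is 79 mm above the bench, and this point 64 mm
- gauge: setting gauge: flat steel blade 46 mm wide (its x), 8 mm thick (its y), 94 mm tall, with a yellow grip 34 mm wide and 15 mm thick from 56 to 92 mm up. Origin at the centre of its underside, z up the blade. Symmetric under a half turn. 0.12 kg
- stand_floor (a point): floor of the slot in the gauge's stand, where the gauge's underside centre belongs; slot 50 mm along its x by 10.5 mm along its y, 28 mm deep. Axes as the stand's. The stand is a black block 80 x 48 mm on a steel foot plate 100 x 64 x 5 mm, loose on the bench, 0.9 kg; its top is 36 mm and the slot floor 8 mm above the bench
- cap0: white motor capacitor with a blue band, an upright can of 36 mm diameter and 63 mm height with two spade terminals up to 74 mm. Origin at the centre of its underside, z up. 0.06 kg. 2 to 4 of the four are present
- cap1: white motor capacitor with a blue band, an upright can of 36 mm diameter and 63 mm height with two spade terminals up to 74 mm. Origin at the centre of its underside, z up. 0.06 kg. 2 to 4 of the four are present
- cap2: white motor capacitor with a blue band, an upright can of 36 mm diameter and 63 mm height with two spade terminals up to 74 mm. Origin at the centre of its underside, z up. 0.06 kg. 2 to 4 of the four are present
- cap3: white motor capacitor with a blue band, an upright can of 36 mm diameter and 63 mm height with two spade terminals up to 74 mm. Origin at the centre of its underside, z up. 0.06 kg. 2 to 4 of the four are present
- grease: dark green tin, 70 mm diameter, 44 mm high; leave it alone
- pliers: red-handled pliers lying on the bench, 196 mm long; leave them alone
- tape: roll of green tape lying flat, 100 mm diameter, 27 mm high; leave it alone
Mind the look-alikes: they are no part of the job. What is shaped like the cap2 but green is not meant.

How it is judged:
By the outcome, as a careful person would: the job done as asked, in the order asked, and still so for the second after the job is handed in, with the robot touching nothing.
Of cap0, cap1, cap2, cap3 only 2 to 4 are there at a start; the rules pass over those that are not, and their reading is None.
At some moment in a run one of stand may be knocked a few centimetres aside while the robot is not near it.
Once in a run the grip may slacken for a moment while it holds something.
It also fails if it takes over 210 s, if anything falls off the work surface, if the arm or the gripper's body presses on something with over 40 N, if the wrist force passes 120 N, or if a joint passes its speed limit or range.

## Working session

There is one attempt and no reset: what is moved stays moved. The work goes in short steps, Python scripts to look and compute and a shell command to move; the robot and the scene stay as the last step left them, time stands still between calls to the robot, and variables do not carry over. Pictures are saved under pics/ and viewed, at most 14 in all, crops included, and the job is handed in when it is done.

```bash
ls; mkdir -p pics
cat > h.py <<'E'
import numpy as np, cv2
from scipy.spatial.transform import Rotation as R
from bench import bot
def cam(n):
    d=bot.get_image(n); 
    o=np.array(d["orientation"],float); d["R"]=o if o.shape==(3,3) else R.from_euler('xyz',o).as_matrix()
    return d
def cloud(d):
    K=np.array(d["intrinsics"]);z=d["depth"];v,u=np.indices(z.shape)
    p=np.stack([(u-K[0,2])/K[0,0]*z,(v-K[1,2])/K[1,1]*z,z],-1)
    return p@d["R"].T+np.array(d["eye"])
def save(d,n): cv2.imwrite(f"pics/{n}.png",cv2.cvtColor(d["img"],cv2.COLOR_RGB2BGR))
E
python3 - <<'E'
from h import *
s=bot.read_state();print(s)
for n in("top","side"):
    d=cam(n);save(d,n+"0");print(n,d["eye"],d["orientation"],d["intrinsics"]);np.savez(n+"0",img=d["img"],pc=cloud(d))
E
```

```text
pics
{'time_s': 0.0, 'qpos': array([ 1.01190961e+00,  2.21228391e-01,  1.52765466e+00,  2.59395438e-05,
        1.39472205e+00, -1.26124660e-01]), 'joint_vel': array([ 1.17456333e-03, -1.33435250e-03, -5.96089100e-04,  1.73384517e-03,
        8.09476197e-04,  3.11065245e-05]), 'tau': array([ 2.37171025e-04, -4.94603848e+01, -3.87385476e+01,  6.98591606e-02,
        5.70219057e-02, -1.74455099e-04]), 'eef_pos': array([261.79334815, 566.85133481, 238.41279733]), 'ee_rot': array([-3.13959941e+00, -2.78472814e-04,  2.70882575e+00]), 'wrist_force': array([ 0.16427134,  0.76114556, -0.16594298]), 'moment': array([-0.02008128,  0.04971219, -0.011451  ]), 'grip_force': 0.0, 'grip_width': 87.42441506484646}
top [ 455.42342881   58.3030255  1233.96383386] [-3.0440326   0.0125611  -1.59357001] [[407.41336833   0.         274.06521179]
 [  0.         407.41336833 205.78627825]
 [  0.           0.           1.        ]]
side [  249.70996152 -1071.76770561   543.14963995] [-1.94355198  0.01298629 -0.28740317] [[458.91046217   0.         284.13719879]
 [  0.         458.91046217 212.28297564]
 [  0.           0.           1.        ]]
```

View pics/top0.png

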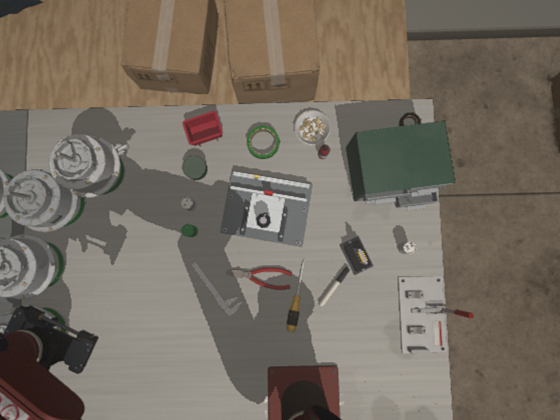

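View pics/side0.png

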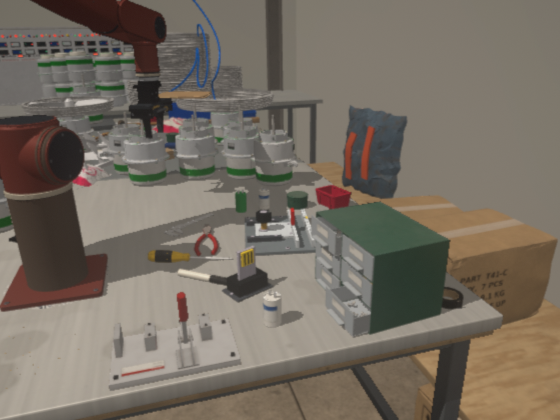

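The top view shows the lane at (267,205), with knob (264,220), red tab (268,193) and notch near (257,178). The stand and gauge are at (356,254), the white caps at (187,203) and (408,247), and the green look-alike at (188,230). I'll measure rough positions from the cloud next.

Run:
```python
from h import *
for n,pts in (("top0",[(187,203),(408,247),(188,230),(356,254),(360,257),(264,220),(268,193),(257,178),(231,168),(311,182),(303,245),(222,232)]),("side0",[(272,310),(264,200),(246,263),(241,200)])):
    z=np.load(n+".npz")
    for u,v in pts: print(n,u,v,z["pc"][v,u].round(),z["img"][v,u])
# white/blue blobs upto 80mm
z=np.load("top0.npz");p=z["pc"];h=p[...,2]
m=((h>52)&(h<110)&(p[...,0]>250)&(p[...,0]<900)).astype(np.uint8)
n,l,s,c=cv2.connectedComponentsWithStats(m)
for i in range(1,n):
    if s[i,4]>8: print(s[i],np.median(p[l==i],0).round(),np.median(z["img"][l==i],0))
```

```text
top0 187 203 [585. 323.  60.] [128 124 116]
top0 408 247 [ 443. -308.   64.] [164 158 149]
top0 188 230 [506. 321.  59.] [49 81 52]
top0 356 254 [ 426. -166.   31.] [65 61 60]
top0 360 257 [ 419. -165.   95.] [151 132  67]
top0 264 220 [529. 100.  78.] [166 158 163]
top0 268 193 [607.  87.  73.] [155  55  53]
top0 257 178 [662. 121.  10.] [141 136 122]
top0 231 168 [696. 201.  -0.] [134 129 122]
top0 311 182 [647. -44.  -1.] [133 129 121]
top0 303 245 [456. -13.   2.] [154 150 141]
top0 222 232 [500. 229.  10.] [67 68 66]
side0 272 310 [ 438. -330.   40.] [ 81  90 105]
side0 264 200 [582. 311.  32.] [119 115 107]
side0 246 263 [ 419. -181.   71.] [116  98  45]
side0 241 200 [505. 304.  43.] [47 79 48]
[209 111   8   4  11] [857. 252.  54.] [132.  57.  62.]
[215 114   4   5  11] [845. 237.  54.] [137.  55.  60.]
[191 116   6   4  12] [840. 303.  53.] [137.   57.5  63. ]
[183 123   4   6   9] [817. 333.  53.] [133.  51.  55.]
[214 123   9  13  25] [795. 226.  53.] [134.  57.  61.]
[  28  135  101   97 1100] [619. 574. 103.] [126. 123. 118.]
[188 137   3   5   9] [776. 318.  53.] [135. 
[... 333 characters left out ...]
 73.] [140. 141. 138.]
[181 197  13  12 124] [586. 323.  61.] [119. 115. 108.]
[370 200   5   2  10] [ 578. -210.   73.] [138.  139.5 136.5]
[256 213  15  15 170] [529. 102.  75.] [70.5 68.5 68. ]
[182 224  13  12 127] [509. 320.  61.] [49. 80. 52.]
[ 10 234  50  65 709] [420. 709. 103.] [102. 101.  98.]
[  0 237   6   3  13] [495. 836.  97.] [87. 86. 83.]
[402 241  15  13 141] [ 443. -313.   61.] [170. 165. 158.]
[356 248  12  16 115] [ 424. -168.   99.] [155. 142. 101.]
[ 21 305  10   2  11] [309. 759. 104.] [84. 83. 79.]
[ 32 305  23  13  75] [287. 706. 101.] [86. 86. 82.]
[411 305  44   9 226] [ 269. -376.   66.] [127.5 123.  118. ]
[  4 307  13   8  30] [295. 795. 103.] [92.  86.5 81. ]
```

```bash
python3 -m pendant '[[[0.04,-0.03,0.03],[7]],[[0.06,-0.065,0.06],[14]],[[0.08,-0.1,0.08],[21]],[[0.1,-0.13,0.1],[28]],[[0.12,-0.165,0.1],[35]]]'; python3 -m pendant '[[[0.02,-0.036,0],[7]],[[0.04,-0.07,0],[14]],[[0.06,-0.105,0],[21]],[[0.08,-0.14,0],[28]],[[0.1,-0.175,0],[35]]]'; python3 -m pendant '[[[0.01,-0.036,0],[0]],[[0.02,-0.07,0],[0]],[[0.02,-0.105,0],[0]],[[0.02,-0.12,0],[0]],[[0.02,-0.12,0],[0]]]'
python3 - <<'E'
from h import *
d=cam("wrist");save(d,"w1");np.savez("w1",img=d["img"],pc=cloud(d));print(d["eye"],d["orientation"],d["intrinsics"])
d=cam("top");np.savez("top1",img=d["img"],pc=cloud(d));i=cv2.cvtColor(d["img"],cv2.COLOR_RGB2BGR)
cv2.imwrite("pics/top1.png",cv2.resize(i[90:390,30:460],(800,558),interpolation=cv2.INTER_CUBIC))
print(bot.read_state()["qpos"])
E
```

```text
[202.35231155 595.58180628 383.22459095] [2.89592924e+00 2.24808520e-03 1.13854034e+00] [[357.17481148   0.         273.3926426 ]
 [  0.         357.17481148 213.372956  ]
 [  0.           0.           1.        ]]
[ 1.01189956e+00  2.20960150e-01  1.52720287e+00 -4.45379013e-05
  1.39472220e+00 -1.26140010e-01]invalid input
invalid input
invalid input
```

View pics/w1.png

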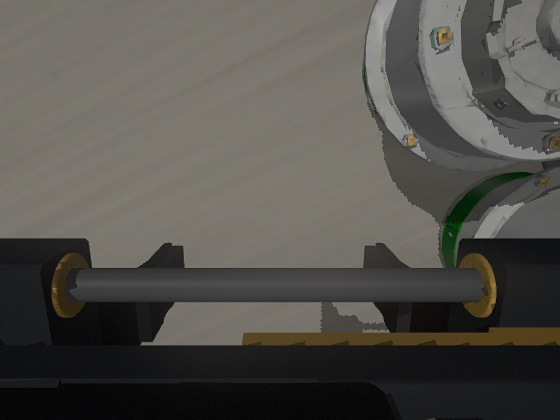

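View pics/top1.png

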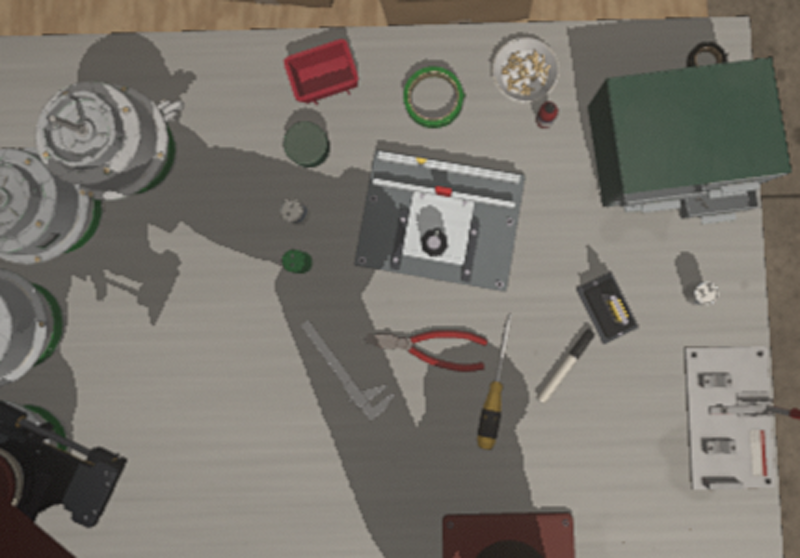

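The rows were refused because the turn must be a plain number. The pictures still show two white caps only, at (292,210) and (706,292) in the crop. The yellow notch mark is at (421,161).

```bash
python3 -m pendant '[[[0.04,-0.03,0.03],7],[[0.06,-0.065,0.06],14],[[0.08,-0.1,0.08],21],[[0.1,-0.13,0.1],28],[[0.12,-0.165,0.1],35]]'; python3 -m pendant '[[[0.02,-0.036,0],7],[[0.04,-0.07,0],14],[[0.06,-0.105,0],21],[[0.08,-0.14,0],28],[[0.1,-0.175,0],35]]'; python3 -m pendant '[[[0.01,-0.036,0],0],[[0.02,-0.07,0],0],[[0.02,-0.105,0],0],[[0.02,-0.12,0],0],[[0.02,-0.12,0],0]]'
python3 - <<'E'
from h import *
d=cam("wrist");save(d,"w2");np.savez("w2",img=d["img"],pc=cloud(d));print(d["eye"],d["orientation"])
print(bot.read_state()["qpos"])
E
```

```text
time_s: 0.62
eef_pos: [370.5, 423.6, 337.7]
ee_rot: [3.139, 0.004, -2.963]
wrist_force: [0.9, -0.1, 0.8]
grip_width: 87.0
grip_force: 0.0
time_s: 1.03
eef_pos: [463.6, 258.3, 334.3]
ee_rot: [-3.142, 0.0, -2.399]
wrist_force: [0.2, 0.2, 0.4]
grip_width: 86.8
grip_force: 0.0
time_s: 1.45
eef_pos: [483.4, 137.0, 334.2]
ee_rot: [-3.141, -0.001, -2.409]
wrist_force: [-0.1, 0.2, 0.9]
grip_width: 87.2
grip_force: 0.0
[434.63518048  93.55697237 478.91359179] [2.89698271e+00 8.13939012e-04 2.30415685e+00]
[ 1.22478644e-01 -1.22655855e-01  1.70669725e+00  1.76151264e-04
  1.55746834e+00 -2.18214147e+00]
```

View pics/w2.png

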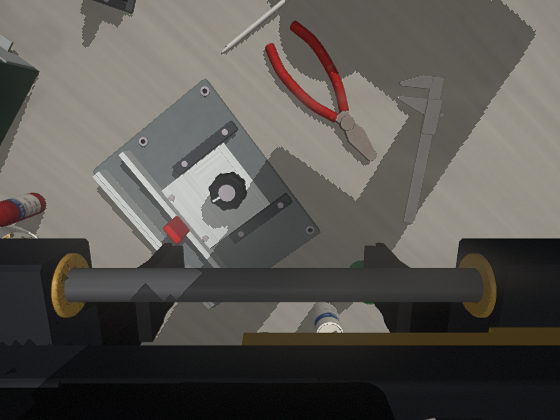

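The view is clear: knob centre (227,190), tab (175,230), and rail and fence running left of the tab. I'll fit the lane pose from the depth.

```bash
cat >> h.py <<'E'
def rect(p,m):
    q=p[m][:,:2].astype(np.float32); c,(a,b),t=cv2.minAreaRect(q); return np.round(c,1),np.round((a,b),1),round(t,2),len(q)
E
python3 - <<'E'
from h import *
for f in("w2","top1"):
    z=np.load(f+".npz");p=z["pc"];im=z["img"].astype(int);h=p[...,2]
    near=np.hypot(p[...,0]-570,p[...,1]-90)<175
    def comp(m,k=1):
        n,l,s,c=cv2.connectedComponentsWithStats(m.astype(np.uint8));o=np.argsort(-s[1:,4])[:k]+1;return [l==i for i in o]
    print(f)
    for nm,m in (("knob",(h>68)&(h<85)&(im.max(-1)<110)&near),("knobany",(h>68)&(h<85)&near&(np.hypot(p[...,0]-529,p[...,1]-101)<40)),("tab",near&(im[...,0]>im[...,1]*1.8)&(h>72)&(h<88)&(p[...,0]>570)),("wall34",near&(h>28)&(h<41)),("yel",near&(im[...,0]>im[...,2]*1.7)&(im[...,1]>im[...,2]*1.4)&(p[...,0]>600))):
        for c in comp(m,4 if nm=="wall34" else 1):
            if c.sum()>5: print(nm,rect(p,c),np.median(p[c],0).round(1))
    v=p[near&(h>5)&(h<18)];print("plate z",np.median(v[:,2]), "bench",np.median(p[near&(abs(h)<5)][:,2]),"plate",rect(p,comp(near&(h>8)&(h<16))[0]))
E
```

```text
w2
knob (array([527.3, 104.6]), array([40.9, 40.1]), 49.17, 764) [524.6 104.9  74.5]
knobany (array([527.3, 104.6]), array([40.9, 40.1]), 49.17, 1008) [526.4 104.1  74.8]
tab (array([607.7,  88.5]), array([25.1,  9.6]), 78.61, 189) [606.7  88.5  77.9]
wall34 (array([640.5,  27.2]), array([121.4,  13.4]), 78.98, 1009) [639.2  24.9  33.3]
wall34 (array([604.5,  70.6]), array([192.6,  10.5]), 78.78, 980) [601.8  55.6  33.2]
wall34 (array([671.6, 186.4]), array([13.3, 11.5]), 77.58, 59) [673.1 188.3  33.3]
wall34 (array([545.4,  42.7]), array([6.4, 2.9]), 27.56, 9) [545.2  42.4  28.4]
plate z 11.53532948827467 bench -0.47324542913452206 plate (array([567.8,  96.5]), array([250. , 192.1]), 78.95, 13351)
top1
knob (array([530.3, 102.9]), array([40.1, 36.9]), 9.99, 113) [529.7 102.8  75.1]
knobany (array([530., 102.]), array([40. , 38.4]), 44.03, 167) [529.6 102.4  75.1]
tab (array([610. ,  86.8]), array([24.9,  8.2]), 72.48, 27) [609.3  86.7  78.7]
wall34 (array([653.7,  77.8]), array([229.6,  14.4]), 78.36, 323) [652.8  72.2  33.8]
wall34 (array([599.6,  24.5]), array([99.6,  8. ]), 78.71, 99) [599.2  25.8  33.6]
wall34 (array([624. , 148.8]), array([100.8,   8.4]), 79.06, 95) [624.9 152.9  33.9]
wall34 (array([734.8, 127.4]), array([9.9, 9.5]), 18.06, 7) [735.  127.3  29.4]
yel (array([664.3, 122.6]), array([12.1,  4.6]), 85.34, 13) [664.  122.7  33.6]
plate z 11.97736055098676 bench -0.12569139297534093 plate (array([570.8,  94.1]), array([249.5, 192.8]), 78.81, 2802)
```

```bash
python3 -m pendant '[[[0.02,-0.015,-0.03],0],[[0.035,-0.025,-0.06],0],[[0.045,-0.034,-0.1],0],[[0.045,-0.034,-0.14],0],[[0.045,-0.034,-0.17],0]]' >/dev/null; python3 -m pendant '[[[0,0,-0.03],0],[[0,0,-0.06],0],[[0,0,-0.09],0],[[0,0,-0.1],0],[[0,0,-0.1],0]]'
```

```text
time_s: 2.33
eef_pos: [525.3, 107.1, 61.0]
ee_rot: [3.137, -0.005, -2.403]
wrist_force: [-0.6, 0.5, -0.0]
grip_width: 87.0
grip_force: 0.0
```

```bash
python3 -m pendant '[[[0.003,-0.003,0],0],[[0.003,-0.003,0],0],[[0.003,-0.003,0],0]]' - 10 |grep eef; python3 -m pendant '[[[0,0,0],0],[[0,0,0],0],[[0,0,0],0],[[0,0,0],0],[[0,0,0],0]]' -1 8;python3 -m pendant '[[[0,0,0],0],[[0,0,0],0],[[0,0,0],0],[[0,0,0],0],[[0,0,0],0]]' -1 8
```

```text
eef_pos: [533.3, 103.2, 66.8]
time_s: 3.0
eef_pos: [531.2, 103.0, 64.5]
ee_rot: [-3.141, 0.0, -2.405]
wrist_force: [0.1, -0.1, -0.4]
grip_width: 61.3
grip_force: 0.0
time_s: 3.42
eef_pos: [529.4, 104.9, 64.2]
ee_rot: [3.137, -0.001, -2.405]
wrist_force: [-6.2, 7.4, 5.6]
grip_width: 40.6
grip_force: 8.0
```

```bash
python3 -m pendant '[[[-0.001,0.001,0],0],[[-0.001,0.001,0],0],[[-0.001,0.001,0],0]]' -1 35 |tail -3
python3 -m pendant '[[[0,0,0],-7],[[0,0,0],-14],[[0,0,0],-21],[[0,0,0],-28],[[0,0,0.0005],-35]]'
python3 -m pendant '[[[0,0,0],-7],[[0,0,0],-14],[[0,0,0],-21],[[0,0,0],-28],[[0,0,0.0005],-35]]'
python3 - <<'E'
from h import *
s=bot.read_state();print(s["moment"],s["qpos"][5])
E
```

```text
wrist_force: [-4.8, 6.1, 3.4]
grip_width: 40.3
grip_force: 35.0
time_s: 4.08
eef_pos: [529.8, 103.9, 64.5]
ee_rot: [-3.141, -0.001, -3.021]
wrist_force: [-0.9, -1.0, -2.0]
grip_width: 40.5
grip_force: 35.0
time_s: 4.5
eef_pos: [529.6, 102.8, 65.1]
ee_rot: [-3.139, -0.0, 2.652]
wrist_force: [-2.1, -4.9, 0.5]
grip_width: 40.0
grip_force: 35.0
[-0.84092104  0.39829635  0.12727602] -1.0325659457157566
```

Turning with ~0.13 N m; continuing.

```bash
for_() { :; }
python3 -m pendant '[[[0,0,0],-7],[[0,0,0],-14],[[0,0,0],-21],[[0,0,0],-28],[[0,0,0.0006],-35]]'|tail -4
python3 -m pendant '[[[0,0,0],-7],[[0,0,0],-14],[[0,0,0],-21],[[0,0,0],-28],[[0,0,0.0006],-35]]'|tail -4
python3 -m pendant '[[[0,0,0],-7],[[0,0,0],-14],[[0,0,0],-21],[[0,0,0],-28],[[0,0,0.0006],-35]]'|tail -4
python3 -m pendant '[[[0,0,0],-7],[[0,0,0],-14],[[0,0,0],-21],[[0,0,0],-28],[[0,0,0.0006],-35]]'|tail -4
python3 -m pendant '[[[0,0,0],-7],[[0,0,0],-14],[[0,0,0],-21],[[0,0,0],-28],[[0,0,0.0006],-35]]'
python3 - <<'E'
from h import *
s=bot.read_state();print(s["moment"],s["qpos"][5])
E
```

```text
ee_rot: [-3.137, 0.002, 2.041]
wrist_force: [-5.4, -7.7, 2.2]
grip_width: 40.3
grip_force: 35.0
ee_rot: [-3.136, 0.005, 1.43]
wrist_force: [-8.8, -8.2, 6.8]
grip_width: 40.0
grip_force: 35.0
ee_rot: [-3.138, 0.008, 0.819]
wrist_force: [-12.4, -5.5, 9.7]
grip_width: 40.3
grip_force: 35.0
ee_rot: [-3.141, 0.01, 0.208]
wrist_force: [-15.6, -2.1, 10.9]
grip_width: 40.4
grip_force: 35.0
time_s: 6.58
eef_pos: [526.3, 104.3, 67.9]
ee_rot: [3.138, 0.008, -0.403]
wrist_force: [-14.7, 1.9, 10.6]
grip_width: 40.3
grip_force: 35.0
[0.36480956 2.63498285 0.17572175] 2.021733999974064
```

```bash
python3 -m pendant '[[[0,0,0],0],[[0,0,0],0],[[0,0,0],0],[[0,0,0.02],0],[[0,0,0.055],0]]' 0.9 |tail -2
python3 -m pendant '[[[0.03,0,0],7],[[0.06,-0.01,0],14],[[0.078,-0.016,0],21],[[0.078,-0.016,0],28],[[0.078,-0.016,0],35]]' -0.1 15|tail -4
python3 -m pendant '[[[0,0,0],7],[[0,0,0],14],[[0,0,0],21],[[0,0,0],28],[[0,0,0],35]]'|tail -4
python3 -m pendant '[[[0,0,0],7],[[0,0,0],14],[[0,0,0],21],[[0,0,0],28],[[0,0,0],32]]'|tail -4
python3 -m pendant '[[[0,0,0],0],[[0,0,0],0],[[0,0,0],0]]'
python3 - <<'E'
from h import *
d=cam("wrist");save(d,"w3");z=cloud(d);np.savez("w3",img=d["img"],pc=z)
im=d["img"].astype(int);m=(im[...,0]>im[...,1]*1.8)&(z[...,2]>70)&(z[...,2]<88);print(m.sum())
if m.sum()>5:print(rect(z,m))
E
```

```text
grip_width: 65.9
grip_force: 0.0
ee_rot: [3.141, -0.001, 0.219]
wrist_force: [-0.0, -0.3, 0.3]
grip_width: 47.8
grip_force: 0.0
ee_rot: [3.141, -0.0, 0.831]
wrist_force: [-0.1, -0.3, 0.5]
grip_width: 39.3
grip_force: 0.0
ee_rot: [3.141, 0.0, 1.39]
wrist_force: [0.2, -1.3, 0.4]
grip_width: 38.9
grip_force: 0.0
time_s: 8.5
eef_pos: [608.4, 87.9, 123.3]
ee_rot: [3.141, 0.0, 1.381]
wrist_force: [1.0, 0.1, -0.5]
grip_width: 38.8
grip_force: 0.0
223
(array([606.9,  81.5]), array([10.3,  8.6]), 79.54, 223)
```

```bash
python3 -m pendant '[[[0,0,-0.03],0],[[0,0,-0.058],0],[[0,0,-0.058],0],[[0,0,-0.058],0],[[0,0,-0.058],0]]' |tail -5
python3 -m pendant '[[[0,0,0],0],[[0,0,0],0],[[0,0,0],0],[[0,0,0],0],[[0,0,0],0]]' -1 15|tail -5
python3 -m pendant '[[[-0.004,0.001,0],0],[[-0.008,0.002,0],0],[[-0.012,0.002,0],0],[[-0.016,0.003,0],0],[[-0.016,0.003,0],0]]'
python3 -m pendant '[[[0,0,0],0],[[0,0,0],0],[[0,0,0],0]]'
```

```text
eef_pos: [608.9, 88.1, 66.5]
ee_rot: [3.141, -0.0, 1.382]
wrist_force: [-0.2, -0.5, -0.1]
grip_width: 39.2
grip_force: 0.0
eef_pos: [608.5, 88.1, 66.0]
ee_rot: [3.141, -0.0, 1.383]
wrist_force: [0.6, 0.1, -0.3]
grip_width: 13.5
grip_force: 0.0
time_s: 9.8
eef_pos: [591.8, 91.2, 66.0]
ee_rot: [3.141, -0.0, 1.383]
wrist_force: [0.0, 0.5, 6.6]
grip_width: 10.0
grip_force: 15.0
time_s: 10.05
eef_pos: [591.8, 91.2, 66.0]
ee_rot: [-3.141, 0.0, 1.383]
wrist_force: [-1.3, -0.8, 6.7]
grip_width: 9.8
grip_force: 15.0
```

```bash
python3 -m pendant '[[[0,0,0],0],[[0,0,0],0],[[0,0,0.01],0],[[0,0,0.05],0],[[0,0,0.09],0]]' -0.3 |tail -2
python3 - <<'E'
from h import *
d=cam("top");p=cloud(d);h=p[...,2];im=d["img"].astype(int)
nr=np.hypot(p[...,0]-424,p[...,1]+168)<75
print("blk",rect(p,nr&(h>29)&(h<44)),"foot",rect(p,nr&(h>3.5)&(h<44)),"grip",rect(p,nr&(h>85)),np.median(p[nr&(h>85)],0))
E
```

```text
grip_width: 28.9
grip_force: 0.0
blk (array([ 422.3, -171.6]), array([80. , 49.4]), 23.71, 348) foot (array([ 428.9, -161.3]), array([132.9, 143. ]), 40.31, 660) grip (array([ 422.8, -171.7]), array([45.9, 16.3]), 25.8, 93) [ 421.98283619 -169.92333233  100.10591164]
```

```bash
python3 -m pendant '[[[-0.02,-0.02,0.03],-7],[[-0.04,-0.05,0.06],-14],[[-0.06,-0.08,0.08],-21],[[-0.08,-0.11,0.1],-28],[[-0.1,-0.14,0.12],-35]]' 0.6|tail -6
python3 -m pendant '[[[-0.02,-0.03,0.01],-7],[[-0.04,-0.06,0.02],-14],[[-0.06,-0.09,0.02],-20],[[-0.07,-0.11,0.02],-20],[[-0.072,-0.12,0.02],-20]]'|tail -6
python3 -m pendant '[[[0,0,0],0],[[0,0,0],0],[[0,0,0],0]]'|head -3
cat > g.py <<'E'
from h import *
import sys
d=cam("wrist");save(d,sys.argv[1]);p=cloud(d);h=p[...,2];im=d["img"].astype(int)
s=bot.read_state();x,y=s["eef_pos"][:2]
nr=np.hypot(p[...,0]-float(sys.argv[2]),p[...,1]-float(sys.argv[3]))<75
for n,a,b in(("blk",30,42),("grip",92,110)):
    m=nr&(h>a)&(h<b); print(n,m.sum(), rect(p,m) if m.sum()>5 else "", np.median(p[m],0))
print(s["eef_pos"],s["ee_rot"])
E
python3 g.py w4 420 -169
```

```text
time_s: 10.93
eef_pos: [492.7, -46.9, 274.8]
ee_rot: [3.141, -0.0, 0.767]
wrist_force: [0.8, -1.1, 0.7]
grip_width: 56.1
grip_force: 0.0
time_s: 11.35
eef_pos: [420.5, -168.2, 294.2]
ee_rot: [3.14, 0.0, 0.42]
wrist_force: [-0.1, 0.9, 0.3]
grip_width: 69.4
grip_force: 0.0
time_s: 11.6
eef_pos: [422.5, -165.2, 293.3]
ee_rot: [-3.141, -0.0, 0.424]
blk 2172 (array([ 420.2, -169.9]), array([79.9, 48. ]), 23.9, 2172) [ 426.60663112 -166.41288388   35.55660844]
grip 646 (array([ 420.1, -169.5]), array([45.5, 15.8]), 24.59, 646) [ 421.06421474 -169.22824823  100.77557591]
[ 422.53580081 -165.00258348  293.1994764 ] [-3.14067966e+00 -2.78417013e-06  4.24616306e-01]
```

View pics/w4.png

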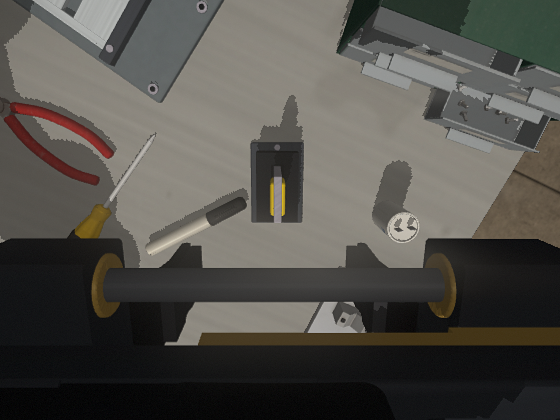

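The gauge is at (277,195), upright in its stand and aligned with the tool. I'll descend and grip it.

```bash
python3 -m pendant '[[[-0.002,-0.004,-0.04],0],[[-0.002,-0.004,-0.08],0],[[-0.002,-0.004,-0.12],0],[[-0.002,-0.004,-0.15],0],[[-0.002,-0.004,-0.15],0]]' 0.6|tail -6|head -1
python3 -m pendant '[[[0,0,0],0],[[0,0,0],0]]'|head -3
```

```text
time_s: 12.07
time_s: 12.23
eef_pos: [421.5, -170.2, 145.4]
ee_rot: [3.14, -0.001, 0.424]
```

```bash
python3 -m pendant '[[[-0.0015,0.0005,-0.03],0],[[-0.0015,0.0005,-0.06],0],[[-0.0015,0.0005,-0.063],0],[[-0.0015,0.0005,-0.063],0],[[-0.0015,0.0005,-0.063],0]]' |head -3
python3 -m pendant '[[[0,0,0],0],[[0,0,0],0],[[0,0,0],0],[[0,0,0],0],[[0,0,0],0]]' -1 20
python3 -m pendant '[[[0,0,0],0],[[0,0,0],0],[[0,0,0],0],[[0,0,0],0],[[0,0,0],0]]' -1 40
```

```text
time_s: 12.65
eef_pos: [420.2, -170.5, 82.9]
ee_rot: [3.139, -0.002, 0.423]
time_s: 13.07
eef_pos: [418.8, -169.8, 81.0]
ee_rot: [3.141, -0.001, 0.423]
wrist_force: [0.6, 0.5, -0.2]
grip_width: 43.8
grip_force: 0.0
time_s: 13.48
eef_pos: [418.4, -169.6, 80.4]
ee_rot: [-3.141, 0.0, 0.423]
wrist_force: [-0.5, 0.5, 0.4]
grip_width: 14.5
grip_force: 39.9
```

```bash
python3 -m pendant '[[[0,0,0.015],0],[[0,0,0.03],0],[[0,0,0.06],0],[[0,0,0.09],0],[[0,0,0.12],0]]' |tail -6|head -2
python3 -m pendant '[[[0.02,0.03,0],-7],[[0.04,0.06,0],-14],[[0.06,0.09,0],-21],[[0.08,0.12,0],-28],[[0.1,0.15,0],-35.3]]' |tail -6|head -2
python3 -m pendant '[[[0.02,0.03,0],0],[[0.04,0.06,0],0],[[0.06,0.09,0],0],[[0.075,0.12,0],0],[[0.08,0.15,0],0]]' |tail -6|head -2
python3 -m pendant '[[[0,0,0],0],[[0,0,0],0],[[0,0,0],0],[[0,0,0],0],[[0,0,0],0]]'
python3 - <<'E'
from h import *
d=cam("wrist");save(d,"w5");p=cloud(d);h=p[...,2];np.savez("w5",img=d["img"],pc=p)
nr=np.hypot(p[...,0]-637,p[...,1]-110)<170
n,l,s,c=cv2.connectedComponentsWithStats((nr&(h>29)&(h<40)).astype(np.uint8))
for i in range(1,n):
    if s[i,4]>60:print(rect(p,l==i),s[i])
im=d["img"].astype(int);m=nr&(im[...,0]>im[...,2]*1.7)&(im[...,1]>im[...,2]*1.4)&(h>8)&(h<45);print(rect(p,m))
E
```

```text
time_s: 13.9
eef_pos: [417.9, -169.2, 201.0]
time_s: 14.32
eef_pos: [517.1, -21.4, 200.3]
time_s: 14.73
eef_pos: [598.0, 128.8, 199.9]
time_s: 15.15
eef_pos: [596.4, 126.0, 200.4]
ee_rot: [3.141, 0.0, -0.132]
wrist_force: [-0.7, -0.1, -1.2]
grip_width: 14.8
grip_force: 39.9
(array([651.3,  79.6]), array([229.,  12.]), 78.9, 3789) [ 185  115  270   32 3789]
(array([592.8,  90.8]), array([229.3,   8.6]), 79.23, 2129) [ 185  187  257   24 2129]
(array([663.2, 123.2]), array([15.2,  6. ]), 82.55, 138)
```

View pics/w5.png

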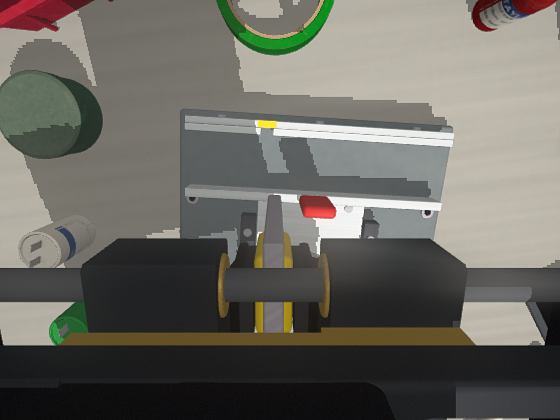

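The notch mark is at (266,125). The fence is clear and the blade is held upright at (273,215). I'll fix the turn and measure the blade offset from the depth.

```bash
python3 -m pendant '[[[0.01,0,0],-3.5],[[0.02,0.002,0],-3.5],[[0.036,0.003,0],-3.5],[[0.036,0.003,0],-3.5],[[0.036,0.003,0],-3.5]]' |tail -6|head -2
python3 -m pendant '[[[0,0,0],0],[[0,0,0],0],[[0,0,0],0],[[0,0,0],0],[[0,0,0],0]]'
python3 - <<'E'
from h import *
d=cam("wrist");p=cloud(d);h=p[...,2];np.savez("w6",img=d["img"],pc=p)
s=bot.read_state();t=s["eef_pos"];im=d["img"].astype(int)
a=s["ee_rot"][2];q=(p[...,:2]-t[:2])@np.array([[np.cos(a),-np.sin(a)],[np.sin(a),np.cos(a)]])
m=(abs(q[...,1])<9)&(abs(q[...,0])<35)&(h>t[2]+2)&(h<t[2]+35)
print(t,a,m.sum())
for lo in range(-30,30,5):
    k=m&(q[...,0]>=lo)&(q[...,0]<lo+5)
    if k.sum():print(lo,k.sum(),h[k].min().round(),h[k].max().round(),np.percentile(q[k][:,1],[2,50,98]).round(1),q[k][:,0].max().round(1))
n=np.hypot(p[...,0]-637,p[...,1]-110)<170
n_,l,st,c=cv2.connectedComponentsWithStats((n&(h>29)&(h<40)).astype(np.uint8))
for i in range(1,n_):
    if st[i,4]>60:print(rect(p,l==i))
E
```

```text
time_s: 15.62
eef_pos: [632.7, 129.3, 200.4]
time_s: 16.03
eef_pos: [632.4, 130.2, 200.6]
ee_rot: [-3.142, -0.0, -0.191]
wrist_force: [0.7, -0.3, -0.9]
grip_width: 14.9
grip_force: 40.0
[632.44379022 130.23984514 200.64293858] -0.19106246253796777 2777
-15 259 216.0 223.0 [-6.8  0.4  8. ] -10.0
-10 497 216.0 233.0 [-7.1  0.4  8. ] -5.0
-5 588 216.0 234.0 [-8.5  0.   8.9] -0.0
0 176 221.0 234.0 [-8.9 -6.7  8.9] 5.0
5 58 203.0 234.0 [-9.  -7.9  8.8] 9.9
10 108 203.0 222.0 [-7.5 -0.1  8.7] 15.0
15 578 203.0 224.0 [-6.4  0.8  7.6] 20.0
20 513 203.0 223.0 [-3.2  0.8  4.5] 24.6
(array([651.7,  79.7]), array([229.5,  12.1]), 79.05, 3583)
(array([608.9, 174.5]), array([59.5,  8.5]), 78.94, 607)
(array([586. ,  53.1]), array([152.7,   8.4]), 79.29, 1316)
```

```bash
python3 -m pendant '[[[0,-0.0016,-0.03],0],[[0,-0.0016,-0.06],0],[[0,-0.0016,-0.088],0],[[0,-0.0016,-0.088],0],[[0,-0.0016,-0.088],0]]' |tail -6|head -2
python3 -m pendant '[[[0,0,0],0],[[0,0,0],0],[[0,0,0],0],[[0,0,0],0],[[0,0,0],0]]'
python3 - <<'E'
from h import *
s=bot.read_state();t=s["eef_pos"];print(t,t[0]*.9813-t[1]*.1925-558.17,t[0]*.1925+t[1]*.9813-203.58)
E
```

```text
time_s: 16.5
eef_pos: [630.9, 128.5, 110.7]
time_s: 16.92
eef_pos: [633.3, 128.6, 113.8]
ee_rot: [-3.141, -0.002, -0.191]
wrist_force: [0.7, -0.3, -0.9]
grip_width: 14.8
grip_force: 40.0
[633.345575   128.64769278 113.84533244] 38.56733188991018 44.58100411633055
```

```bash
python3 -m pendant '[[[0,0,-0.004],0],[[0,0,-0.008],0],[[0,0,-0.012],0],[[0,0,-0.014],0],[[0,0,-0.014],0]]'
python3 -m pendant '[[[0,0,-0.003],0],[[0,0,-0.006],0],[[0,0,-0.008],0],[[0,0,-0.008],0]]'
```

```text
time_s: 17.33
eef_pos: [631.8, 128.5, 97.2]
ee_rot: [3.141, 0.002, -0.191]
wrist_force: [-0.2, -0.7, -1.7]
grip_width: 14.6
grip_force: 40.0
time_s: 17.67
eef_pos: [632.2, 128.6, 89.8]
ee_rot: [3.141, 0.001, -0.191]
wrist_force: [0.1, 0.4, -2.1]
grip_width: 14.7
grip_force: 40.0
```

```bash
python3 -m pendant '[[[0,0,-0.003],0],[[0,0,-0.006],0],[[0,0,-0.006],0],[[0,0,-0.006],0]]'
python3 -m pendant '[[[0,0,-0.001],0],[[0,0,-0.002],0],[[0,0,-0.002],0]]'
```

```text
time_s: 18.0
eef_pos: [632.8, 128.6, 84.5]
ee_rot: [-3.142, -0.0, -0.191]
wrist_force: [0.1, -0.0, -1.4]
grip_width: 14.7
grip_force: 40.0
time_s: 18.25
eef_pos: [633.0, 128.7, 84.5]
ee_rot: [-3.141, -0.001, -0.191]
wrist_force: [-4.2, -1.5, 10.8]
grip_width: 15.0
grip_force: 40.0
```

Down on the floor (z force +10.8). Now I'll push toward the rail (+lane x) until contact.

```bash
python3 -m pendant '[[[0.002,-0.0004,0.001],0],[[0.003,-0.0006,0.001],0],[[0.004,-0.0008,0.001],0]]'
python3 -m pendant '[[[0.001,-0.0002,0],0],[[0.002,-0.0004,0],0],[[0.002,-0.0004,0],0]]'
```

```text
time_s: 18.5
eef_pos: [635.8, 128.2, 84.6]
ee_rot: [-3.142, 0.003, -0.191]
wrist_force: [-9.0, 0.3, 13.0]
grip_width: 14.7
grip_force: 40.0
time_s: 18.75
eef_pos: [637.0, 128.1, 84.6]
ee_rot: [3.142, 0.004, -0.191]
wrist_force: [-10.2, 0.7, 12.4]
grip_width: 14.7
grip_force: 40.0
```

```bash
python3 -m pendant '[[[0.001,-0.0002,0.0005],0],[[0.002,-0.0004,0.0005],0],[[0.002,-0.0004,0.0005],0]]'
python3 - <<'E'
from h import *
d=cam("wrist");save(d,"w7");p=cloud(d);h=p[...,2];s=bot.read_state();t=s["eef_pos"];a=s["ee_rot"][2];print(t,s["moment"])
L=np.stack([p[...,0]*.9813-p[...,1]*.1925-558.17,p[...,0]*.1925+p[...,1]*.9813-203.58],-1)
m=(abs(L[...,1]-45)<6)&(L[...,0]>20)&(L[...,0]<75)&(h>45)&(h<120)
print(m.sum(),L[m][:,0].max())
E
```

```text
time_s: 19.0
eef_pos: [637.4, 128.0, 84.7]
ee_rot: [3.141, 0.008, -0.191]
wrist_force: [-14.6, 2.2, 15.6]
grip_width: 14.7
grip_force: 40.0
[637.40921792 128.00102651  84.67828899] [3.67131574e-01 3.22045682e+00 2.10248881e-03]
2400 67.48944304255554
```

View pics/w7.png

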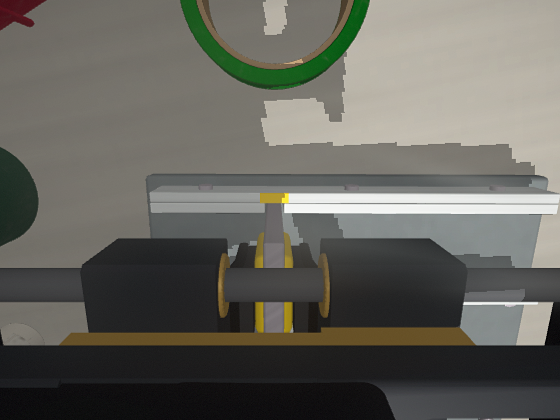

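The blade sits in the notch at the yellow mark (273,198), against its end. I'll relax the arm, release, and rise.

```bash
python3 -m pendant '[[[-0.001,0,0.0005],0],[[-0.002,0.0004,0.001],0],[[-0.003,0.0006,0.001],0],[[-0.003,0.0006,0.001],0]]'
python3 -m pendant '[[[0,0,0],0],[[0,0,0],0],[[0,0,0],0],[[0,0,0],0],[[0,0,0],0]]' -0.3 10 |tail -3
python3 -m pendant '[[[0,0,0.02],0],[[0,0,0.05],0],[[0,0,0.09],0],[[0,0,0.1],0]]' - 15 |head -2
```

```text
time_s: 19.38
eef_pos: [636.7, 128.0, 84.6]
ee_rot: [-3.142, 0.002, -0.191]
wrist_force: [-4.4, 0.6, 2.3]
grip_width: 14.7
grip_force: 40.0
wrist_force: [-0.3, -0.3, -0.2]
grip_width: 29.4
grip_force: 0.0
time_s: 20.13
eef_pos: [640.9, 127.8, 192.1]
```

```bash
python3 -m pendant '[[[-0.01,-0.01,0],7],[[-0.02,-0.02,0],14],[[-0.03,-0.03,0],21],[[-0.045,-0.037,0],28],[[-0.045,-0.037,0],35]]' -0.1 15|tail -6|head -2
python3 -m pendant '[[[0,0,0],7],[[0,0,0],14],[[0,0,0],21],[[0,0,0],28],[[0,0,0],35]]'|tail -6|head -2
python3 -m pendant '[[[0,0,0],7],[[0,0,0],14],[[0,0,0],20],[[0,0,0],20],[[0,0,0],20]]'|tail -6|head -2
python3 -m pendant '[[[0,0,-0.01],0],[[0,0,-0.03],0],[[0,0,-0.05],0],[[0,0,-0.05],0],[[0,0,-0.05],0]]'
python3 - <<'E'
from h import *
d=cam("wrist");p=cloud(d);h=p[...,2];im=d["img"].astype(int)
nr=np.hypot(p[...,0]-592,p[...,1]-91)<40
m=nr&(im[...,0]>im[...,1]*1.8)&(h>72)&(h<88);print(m.sum(),rect(p,m) if m.sum()>5 else "")
t=cam("top");p=cloud(t);h=p[...,2]
m=(np.hypot(p[...,0]-640,p[...,1]-128)<40)&(h>70)&(h<115);print("gauge top",m.sum(),rect(p,m) if m.sum()>4 else "",h[m].max() if m.any() else 0)
E
```

```text
time_s: 20.55
eef_pos: [590.9, 89.4, 184.9]
time_s: 20.97
eef_pos: [592.9, 90.5, 185.2]
time_s: 21.38
eef_pos: [592.8, 90.5, 185.1]
time_s: 21.8
eef_pos: [591.3, 90.6, 133.2]
ee_rot: [-3.138, 0.001, 1.378]
wrist_force: [0.4, -0.2, 1.2]
grip_width: 39.1
grip_force: 0.0
294 (array([591.8,  91.3]), array([24.6,  8.4]), 79.28, 294)
gauge top 0  0
```

```bash
python3 -m pendant '[[[0.001,0,-0.03],0],[[0.001,0,-0.067],0],[[0.001,0,-0.067],0],[[0.001,0,-0.067],0],[[0.001,0,-0.067],0]]' |tail -5|head -1
python3 -m pendant '[[[0,0,0],0],[[0,0,0],0],[[0,0,0],0],[[0,0,0],0],[[0,0,0],0]]' -1 15|tail -5
python3 -m pendant '[[[0,0,0],0],[[0.003,-0.0006,0],0],[[0.006,-0.001,0],0],[[0.007,-0.0014,0],0],[[0.007,-0.0014,0],0]]'
python3 -m pendant '[[[0.001,-0.0002,0],0],[[0.002,-0.0004,0],0],[[0.002,-0.0004,0],0]]'
```

```text
eef_pos: [595.0, 90.7, 70.1]
eef_pos: [593.9, 90.6, 68.8]
ee_rot: [3.141, -0.0, 1.38]
wrist_force: [-1.3, -0.2, 1.2]
grip_width: 13.8
grip_force: 1.0
time_s: 23.15
eef_pos: [601.1, 89.3, 68.5]
ee_rot: [3.141, -0.0, 1.38]
wrist_force: [-1.8, 0.2, 4.8]
grip_width: 9.9
grip_force: 15.0
time_s: 23.4
eef_pos: [601.7, 89.2, 68.4]
ee_rot: [-3.139, 0.0, 1.38]
wrist_force: [-7.2, 0.8, 9.8]
grip_width: 9.8
grip_force: 15.0
```

```bash
python3 -m pendant '[[[0.001,-0.0002,0],0],[[0.002,-0.0004,0],0],[[0.002,-0.0004,0],0]]'
python3 -m pendant '[[[0,0,0],0],[[0,0,0],0]]'|head -4
python3 - <<'E'
from h import *
t=cam("top");p=cloud(t);h=p[...,2]
m=(np.hypot(p[...,0]-638,p[...,1]-126)<40)&(h>45)&(h<115);print("gauge top",m.sum(),rect(p,m) if m.sum()>4 else "",h[m].max() if m.any() else 0)
E
```

```text
time_s: 23.65
eef_pos: [602.1, 89.1, 68.4]
ee_rot: [-3.135, 0.0, 1.38]
wrist_force: [-13.2, 2.4, 14.4]
grip_width: 9.9
grip_force: 15.1
time_s: 23.82
eef_pos: [602.1, 89.1, 68.4]
ee_rot: [-3.135, 0.0, 1.38]
wrist_force: [-13.4, 2.4, 14.9]
gauge top 0  0
```

```bash
python3 -m pendant '[[[-0.001,0.0002,0.0005],0],[[-0.0015,0.0002,0.001],0],[[-0.0015,0.0002,0.001],0]]'|sed -n 4p
python3 -m pendant '[[[0,0,0],0],[[0,0,0],0],[[0,0,0],0],[[0,0,0.02],0],[[0,0,0.06],0]]' -0.1 15|tail -6|head -2
python3 -m pendant '[[[-0.02,0,0.01],-7],[[-0.04,0.01,0.03],-14],[[-0.076,0.014,0.05],-21],[[-0.076,0.014,0.05],-28],[[-0.076,0.014,0.05],-35]]' 1 |tail -6|head -2
python3 -m pendant '[[[0,0,0],-7],[[0,0,0],-14],[[0,0,0],-21],[[0,0,0],-28],[[0,0,0],-35]]'|tail -6|head -2
python3 -m pendant '[[[0,0,0],-7],[[0,0,0],-14],[[0,0,0],-21],[[0,0,0],-28],[[0,0,0],-32]]'|tail -6|head -2
python3 -m pendant '[[[0,0,0],0],[[0,0,0],0],[[0,0,0],0]]'
python3 - <<'E'
from h import *
d=cam("wrist");p=cloud(d);h=p[...,2];im=d["img"].astype(int);save(d,"w8")
print(bot.read_state()["qpos"][5])
for nm,m in(("tab",(im[...,0]>im[...,1]*1.8)&(h>72)&(h<88)),("knob",(np.hypot(p[...,0]-527,p[...,1]-104)<40)&(h>70)&(h<85))):
    print(nm,m.sum(),rect(p,m) if m.sum()>5 else "")
t=cam("top");p=cloud(t);h=p[...,2]
m=(np.hypot(p[...,0]-638,p[...,1]-126)<40)&(h>45)&(h<115);print("gauge top",m.sum(),rect(p,m) if m.sum()>4 else "",h[m].max() if m.any() else 0)
E
```

```text
wrist_force: [-5.6, 1.5, 4.9]
time_s: 24.53
eef_pos: [599.1, 88.2, 123.5]
time_s: 24.95
eef_pos: [527.1, 102.9, 181.2]
time_s: 25.37
eef_pos: [527.6, 102.3, 179.1]
time_s: 25.78
eef_pos: [527.6, 102.3, 179.0]
time_s: 26.03
eef_pos: [527.3, 102.5, 179.0]
ee_rot: [-3.142, -0.0, -0.399]
wrist_force: [0.7, -0.7, 1.0]
grip_width: 87.0
grip_force: 0.0
2.0148955216427042
tab 559 (array([601.5,  89.6]), array([25.1,  9.9]), 79.46, 559)
knob 2604 (array([527.9, 104. ]), array([40.9, 41. ]), 73.16, 2604)
gauge top 50 (array([648.8, 124.2]), array([15. , 24.9]), 76.9, 50) 109.93991154040782
```

```bash
python3 -m pendant '[[[0,0.0017,-0.03],0],[[0,0.0017,-0.07],0],[[0,0.0017,-0.112],0],[[0,0.0017,-0.112],0],[[0,0.0017,-0.112],0]]' |sed -n 2p
python3 -m pendant '[[[0,0,0],0],[[0,0,0],0],[[0,0,0],0],[[0,0,0],0],[[0,0,0],0]]' -1 12|sed -n 2p
python3 -m pendant '[[[0,0,0],0],[[0,0,0],0],[[0,0,0],0],[[0,0,0],0],[[0,0,0],0]]' -1 12|tail -5
python3 -m pendant '[[[0,0,0],0],[[0,0,0],0],[[0,0,0],0]]' -1 35|tail -5
```

```text
eef_pos: [524.5, 104.2, 64.7]
eef_pos: [528.3, 104.3, 68.7]
eef_pos: [527.0, 104.0, 67.2]
ee_rot: [3.141, 0.0, -0.401]
wrist_force: [-1.5, -2.0, 3.9]
grip_width: 40.4
grip_force: 12.0
eef_pos: [527.1, 104.0, 67.1]
ee_rot: [3.141, 0.0, -0.401]
wrist_force: [-2.1, -3.2, 4.8]
grip_width: 40.5
grip_force: 35.0
```

Gripped and centred. I'll turn it counter-clockwise back, 210° first.

```bash
python3 -m pendant '[[[0,0,0],7],[[0,0,0],14],[[0,0,0],21],[[0,0,0],28],[[0,0,-0.0006],35]]'|tail -4|head -2
python3 -m pendant '[[[0,0,0],7],[[0,0,0],14],[[0,0,0],21],[[0,0,0],28],[[0,0,-0.0006],35]]'|tail -4|head -2
python3 -m pendant '[[[0,0,0],7],[[0,0,0],14],[[0,0,0],21],[[0,0,0],28],[[0,0,-0.0006],35]]'|tail -4|head -2
python3 -m pendant '[[[0,0,0],7],[[0,0,0],14],[[0,0,0],21],[[0,0,0],28],[[0,0,-0.0006],35]]'|tail -4|head -2
python3 -m pendant '[[[0,0,0],7],[[0,0,0],14],[[0,0,0],21],[[0,0,0],28],[[0,0,-0.0006],35]]'|tail -4|head -2
python3 -m pendant '[[[0,0,0],7],[[0,0,0],14],[[0,0,0],21],[[0,0,0],28],[[0,0,-0.0006],35]]'
python3 - <<'E'
from h import *
s=bot.read_state();print(s["moment"],s["qpos"][5])
E
```

```text
ee_rot: [3.141, 0.0, 0.216]
wrist_force: [-3.4, -4.7, 7.2]
ee_rot: [3.141, 0.001, 0.827]
wrist_force: [-3.4, -4.8, 7.9]
ee_rot: [3.141, 0.001, 1.438]
wrist_force: [-2.0, -5.5, 7.3]
ee_rot: [3.141, 0.002, 2.049]
wrist_force: [-0.8, -5.7, 6.0]
ee_rot: [-3.141, 0.002, 2.659]
wrist_force: [0.5, -5.5, 5.3]
time_s: 30.13
eef_pos: [528.0, 103.8, 63.5]
ee_rot: [-3.141, 0.002, -3.013]
wrist_force: [0.2, -3.6, 4.0]
grip_width: 40.4
grip_force: 35.0
[-0.80938834 -0.02230165 -0.12957042] -1.6510764299650642
```

Now the last part, in small steps, watching the moment for the stop.

```bash
cat > m.py <<'E'
from bench import bot
s=bot.read_state();print("M",s["moment"].round(3),"q6",s["qpos"][5].round(3),"yaw",s["ee_rot"][2].round(3),"F",s["wrist_force"].round(1),s["grip_width"].round(1))
E
python3 -m pendant '[[[0,0,0],7],[[0,0,0],14],[[0,0,0],21]]'>/dev/null; python3 m.py
python3 -m pendant '[[[0,0,0],5],[[0,0,0],10],[[0,0,0],10]]'>/dev/null; python3 m.py
python3 -m pendant '[[[0,0,0],3],[[0,0,0],5],[[0,0,0],5]]'>/dev/null; python3 m.py
```

```text
Traceback (most recent call last):
  File "m.py", line 2, in <module>
    s=bot.read_state();print("M",s["moment"].round(3),"q6",s["qpos"][5].round(3),"yaw",s["ee_rot"][2].round(3),"F",s["wrist_force"].round(1),s["grip_width"].round(1))
                                                                                                                                             ^^^^^^^^^^^^^^^^^^^^^
AttributeError: 'float' object has no attribute 'round'
Traceback (most recent call last):
  File "m.py", line 2, in <module>
    s=bot.read_state();print("M",s["moment"].round(3),"q6",s["qpos"][5].round(3),"yaw",s["ee_rot"][2].round(3),"F",s["wrist_force"].round(1),s["grip_width"].round(1))
                                                                                                                                             ^^^^^^^^^^^^^^^^^^^^^
AttributeError: 'float' object has no attribute 'round'
Traceback (most recent call last):
  File "m.py", line 2, in <module>
    s=bot.read_state();print("M",s["moment"].round(3),"q6",s["qpos"][5].round(3),"yaw",s["ee_rot"][2].round(3),"F",s["wrist_force"].round(1),s["grip_width"].round(1))
                                                                                                                                             ^^^^^^^^^^^^^^^^^^^^^
AttributeError: 'float' object has no attribute 'round'
```

```bash
sed -i 's/s\["grip_width"\].round(1)/round(s["grip_width"],1)/' m.py; python3 m.py
```

```text
M [-0.618 -0.618  0.065] q6 -2.272 yaw -2.392 F [ 3.4 -2.8 -2.4] 40.3
```

```bash
python3 -m pendant '[[[0,0,0],2],[[0,0,0],4],[[0,0,0],4]]'>/dev/null; python3 m.py
python3 -m pendant '[[[0,0,0],3],[[0,0,0],6],[[0,0,0],6]]'>/dev/null; python3 m.py
```

```text
M [-0.624 -0.803 -0.029] q6 -2.342 yaw -2.322 F [ 4.9 -2.9 -3.2] 40.3
M [-0.997 -0.366 -0.678] q6 -2.446 yaw -2.218 F [ 2.4 -6.  -1.1] 40.3
```

```bash
python3 -m pendant '[[[0,0,0],2],[[0,0,0],3],[[0,0,0],3]]' - 45 >/dev/null; python3 m.py
python3 -m pendant '[[[0,0,0],0],[[0,0,0],0]]'>/dev/null; python3 m.py
```

```text
M [-1.338 -0.198 -1.219] q6 -2.496 yaw -2.169 F [ 0.4 -7.   1. ] 40.1
M [-1.359 -0.151 -1.192] q6 -2.495 yaw -2.169 F [ 0.4 -7.7 -0.3] 40.3
```

```bash
python3 -m pendant '[[[0,0,0],0],[[0,0,0],0],[[0,0,0],0],[[0,0,0],0],[[0,0,0.03],0]]' 0.8 |tail -3
python3 -m pendant '[[[0,0,0.03],-7],[[0,0,0.06],-14],[[0,0,0.09],-21],[[0,0,0.12],-28],[[0,0,0.15],-35]]' |sed -n 2,3p
python3 -m pendant '[[[0,0,0],-7],[[0,0,0],-14],[[0,0,0],-21],[[0,0,0],-28],[[0,0,0],-35]]' 0.3|sed -n 2,3p
python3 -m pendant '[[[0,0,0],-7],[[0,0,0],-14],[[0,0,0],-21],[[0,0,0],-28],[[0,0,0],-35]]'|sed -n 2,3p
python3 -m pendant '[[[0,0,0],-7],[[0,0,0],-14],[[0,0,0],-21],[[0,0,0],-28],[[0,0,0],-35]]'|sed -n 2,3p
python3 -m pendant '[[[0,0,0],-7],[[0,0,0],-14],[[0,0,0],-21],[[0,0,0],-28],[[0,0,0],-35]]'|sed -n 2,3p
python3 -m pendant '[[[0,0,0],-7],[[0,0,0],-14],[[0,0,0],-21],[[0,0,0],-28],[[0,0,0],-35]]'|sed -n 2,3p
python3 -m pendant '[[[0,0,0],-7],[[0,0,0],-14],[[0.02,0,0],-21],[[0.04,0.005,0],-28],[[0.07,0.015,0],-35]]'|sed -n 2,3p
python3 -m pendant '[[[0,0,0],0],[[0,0,0],0],[[0,0,0],0]]'|sed -n 2,3p
cat > look.py <<'E'
from h import *
import sys
d=cam("wrist");save(d,sys.argv[1]);p=cloud(d);h=p[...,2]
L=np.stack([p[...,0]*.9813-p[...,1]*.1925-558.17,p[...,0]*.1925+p[...,1]*.9813-203.58],-1)
for nm,m in (("rail",(abs(L[...,0]-66)<12)),("fence",(abs(L[...,0]-16)<13)&(abs(L[...,0]-16)<14))):
    m=m&(h>29)&(h<40)&(abs(L[...,1])<118); print(nm,m.sum(),np.percentile(L[m][:,0],[1,50,99]).round(1))
m=(abs(L[...,0]-43)<28)&(abs(L[...,1]-45)<14)&(h>90)&(h<115)
print("gauge",m.sum(),np.percentile(L[m],[1,50,99],axis=0).round(1),cv2.minAreaRect(L[m].astype(np.float32)))
m=(abs(L[...,0]+59)<30)&(abs(L[...,1])<30)&(h>68)&(h<85);print("knob top",np.median(h[m]) if m.any() else "")
E
python3 look.py w9
```

```text
wrist_force: [-1.1, 0.7, -0.2]
grip_width: 65.5
grip_force: 0.0
eef_pos: [526.6, 104.8, 244.8]
ee_rot: [3.141, -0.0, -2.78]
eef_pos: [526.8, 104.8, 243.4]
ee_rot: [3.141, -0.0, 2.892]
eef_pos: [526.8, 104.8, 243.2]
ee_rot: [-3.142, -0.001, 2.281]
eef_pos: [526.8, 104.8, 243.2]
ee_rot: [-3.141, -0.001, 1.67]
eef_pos: [526.8, 104.8, 243.2]
ee_rot: [-3.141, -0.0, 1.059]
eef_pos: [526.8, 104.8, 243.2]
ee_rot: [-3.141, 0.0, 0.448]
eef_pos: [596.8, 119.3, 243.6]
ee_rot: [3.141, 0.001, -0.163]
eef_pos: [596.4, 119.6, 242.8]
ee_rot: [3.141, 0.002, -0.154]
rail 2933 [59.7 65.8 71.5]
fence 1622 [11.7 16.4 20.4]
gauge 992 [[21.1 37.4]
 [43.5 44.8]
 [65.  52.6]] ((42.943504333496094, 45.222129821777344), (16.378162384033203, 45.33804702758789), 89.92847442626953)
knob top 74.63029836775226
```

View pics/w9.png

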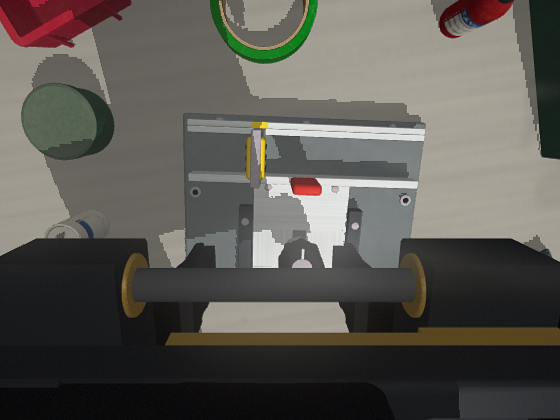

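Blade is in the notch at (257,155), the fence is against it (gap ≈ 39.8 mm), and the knob is back at its initial height. I'll now pick up the gauge.

```bash
python3 -m pendant '[[[0.02,0.005,0],-2],[[0.04,0.009,-0.03],-2],[[0.04,0.009,-0.06],-2],[[0.04,0.009,-0.09],-2],[[0.04,0.009,-0.09],-2]]' -0.1|sed -n 2,3p
python3 -m pendant '[[[0,0,0],0],[[0,0,0],0],[[0,0,0],0]]'|sed -n 2,3p
```

```text
eef_pos: [632.1, 127.8, 146.5]
ee_rot: [3.139, 0.011, -0.191]
eef_pos: [638.6, 128.4, 156.9]
ee_rot: [-3.14, -0.005, -0.191]
```

```bash
python3 -m pendant '[[[-0.001,0,-0.03],0],[[-0.001,0,-0.06],0],[[-0.001,0,-0.069],0],[[-0.001,0,-0.069],0],[[-0.001,0,-0.069],0]]' |sed -n 2,4p
python3 -m pendant '[[[0,0,0],0],[[0,0,0],0],[[0,0,0],0]]'|sed -n 2,3p
python3 -m pendant '[[[0,0,0],0],[[0,0,0],0],[[0,0,0],0],[[0,0,0],0],[[0,0,0],0]]' -1 15
python3 -m pendant '[[[0,0,0],0],[[0,0,0],0],[[0,0,0],0]]' -1 40
```

```text
eef_pos: [636.8, 128.3, 85.9]
ee_rot: [-3.141, -0.001, -0.191]
wrist_force: [-0.2, 0.4, 0.4]
eef_pos: [637.5, 128.4, 86.6]
ee_rot: [-3.141, -0.003, -0.191]
time_s: 37.18
eef_pos: [636.1, 128.3, 84.4]
ee_rot: [3.142, 0.0, -0.191]
wrist_force: [-1.1, -0.4, 0.7]
grip_width: 14.8
grip_force: 15.0
time_s: 37.43
eef_pos: [636.1, 128.2, 84.4]
ee_rot: [3.141, 0.0, -0.191]
wrist_force: [-0.9, 1.0, 0.3]
grip_width: 14.9
grip_force: 40.0
```

```bash
python3 -m pendant '[[[0,0,0.005],0],[[0,0,0.01],0],[[0,0,0.015],0],[[0,0,0.02],0],[[0,0,0.025],0]]' |sed -n 2,6p
python3 -m pendant '[[[0,0,0.02],0],[[0,0,0.04],0],[[0,0,0.07],0],[[0,0,0.1],0],[[0,0,0.12],0]]' |sed -n 2,6p
python3 - <<'E'
from h import *
d=cam("top");p=cloud(d);h=p[...,2]
nr=np.hypot(p[...,0]-424,p[...,1]+168)<90
n,l,s,c=cv2.connectedComponentsWithStats((nr&(h>29)&(h<44)).astype(np.uint8))
for i in range(1,n):
    if s[i,4]>60:print(rect(p,l==i))
E
```

```text
eef_pos: [636.0, 128.4, 110.1]
ee_rot: [-3.141, 0.0, -0.191]
wrist_force: [-0.5, 0.6, -1.0]
grip_width: 14.4
grip_force: 40.0
eef_pos: [636.9, 128.5, 233.3]
ee_rot: [-3.141, -0.003, -0.191]
wrist_force: [0.5, -0.8, -1.1]
grip_width: 14.4
grip_force: 40.0
(array([ 422. , -170.8]), array([80.4, 48.9]), 24.04, 405)
```

```bash
python3 -m pendant '[[[-0.02,-0.025,0],5],[[-0.04,-0.055,0],11],[[-0.06,-0.085,0],17],[[-0.085,-0.115,0],23],[[-0.11,-0.145,0],29]]' |sed -n 2,3p
python3 -m pendant '[[[-0.02,-0.03,0],5],[[-0.045,-0.06,0],6],[[-0.07,-0.09,0],6],[[-0.095,-0.12,0],6],[[-0.108,-0.14,0],6]]' |sed -n 2,3p
python3 -m pendant '[[[0,-0.01,0],0],[[0,-0.013,0],0],[[0,-0.013,0],0],[[0,-0.013,0],0],[[0,-0.013,0],0]]' |sed -n 2,6p
cat > st.py <<'E'
from h import *
import sys
d=cam("wrist");save(d,sys.argv[1]);p=cloud(d);h=p[...,2]
s=bot.read_state();t=s["eef_pos"];a=s["ee_rot"][2];print(t,a,np.degrees(a))
nr=np.hypot(p[...,0]-420,p[...,1]+169)<110
n,l,st,c=cv2.connectedComponentsWithStats((nr&(h>30)&(h<42)).astype(np.uint8))
for i in range(1,n):
    if st[i,4]>100:print("blk",rect(p,l==i))
q=(p[...,:2]-t[:2])@np.array([[np.cos(a),-np.sin(a)],[np.sin(a),np.cos(a)]])
m=(abs(q[...,1])<9)&(q[...,0]>14)&(q[...,0]<35)&(h>t[2]-5)&(h<t[2]+35)
if m.any():
    e=q[m][:,0].max();k=m&(q[...,0]>e-3);print("blade edge",e,np.percentile(q[k][:,1],[2,50,98]),k.sum())
E
python3 st.py w10
```

```text
eef_pos: [524.6, -17.6, 229.0]
ee_rot: [-3.141, 0.0, 0.321]
eef_pos: [415.5, -158.3, 229.2]
ee_rot: [3.142, 0.001, 0.419]
eef_pos: [418.7, -168.7, 229.2]
ee_rot: [-3.141, -0.0, 0.421]
wrist_force: [-0.5, -0.6, -1.5]
grip_width: 15.0
grip_force: 40.0
[ 418.65078805 -168.65396225  229.19045969] 0.4214609111494749 24.147931438603095
blk (array([ 419.4, -169. ]), array([80.4, 48. ]), 24.29, 3161)
blade edge 25.30966963658888 [-3.50620998  0.49991677  4.15762706] 517
```

View pics/w10.png

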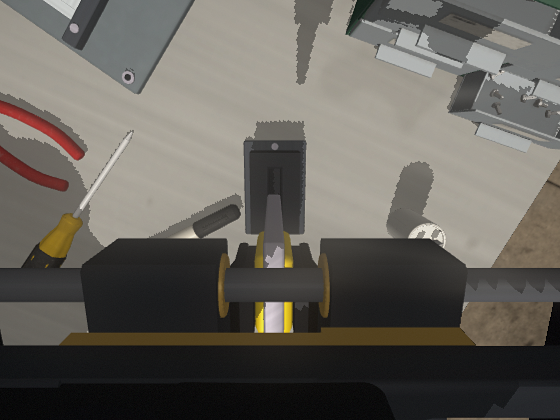

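The slot is at (275,180), in line with the blade, and the stand hasn't moved. Lowering.

```bash
python3 -m pendant '[[[-0.001,-0.0013,-0.03],0],[[-0.001,-0.0013,-0.06],0],[[-0.001,-0.0013,-0.09],0],[[-0.001,-0.0013,-0.11],0],[[-0.001,-0.0013,-0.114],0]]' |sed -n 2p
python3 -m pendant '[[[0,0,0],0],[[0,0,0],0],[[0,0,0],0],[[0,0,0],0],[[0,0,0],0]]'
python3 m.py; python3 st.py w11
```

```text
eef_pos: [414.8, -168.5, 111.2]
time_s: 40.45
eef_pos: [418.1, -171.5, 116.9]
ee_rot: [3.139, -0.002, 0.42]
wrist_force: [0.2, 0.2, -0.4]
grip_width: 14.8
grip_force: 40.0
M [-0.047  0.175 -0.042] q6 0.587 yaw 0.42 F [ 0.2  0.2 -0.4] 14.8
[ 417.85599616 -171.45705791  116.57466364] 0.41970977752176863 24.04759887237209
blk (array([ 428.4, -164.9]), array([60.9, 48.2]), 24.3, 4844)
blade edge 25.52487598947238 [-3.55200757  0.40704046  4.08938974] 514
```

```bash
python3 -m pendant '[[[0,0,0],0],[[0,0,0],0],[[0,0,0],0],[[0,0,0],0],[[0,0,0],0]]'|sed -n 2p
python3 -m pendant '[[[0,0,0],0],[[0,0,0],0],[[0,0,0],0],[[0,0,0],0],[[0,0,0],0]]'|sed -n 2p
```

```text
eef_pos: [417.1, -171.0, 115.4]
eef_pos: [417.1, -171.0, 115.4]
```

```bash
python3 -m pendant '[[[0.0006,0.001,0],0],[[0.0006,0.001,-0.004],0],[[0.0006,0.001,-0.008],0],[[0.0006,0.001,-0.012],0],[[0.0006,0.001,-0.012],0]]'
python3 -m pendant '[[[0,0,0],0],[[0,0,0],0],[[0,0,0],0]]'|sed -n 2,4p
```

```text
time_s: 41.75
eef_pos: [416.9, -169.5, 102.1]
ee_rot: [-3.14, 0.001, 0.42]
wrist_force: [0.2, 0.2, -1.3]
grip_width: 15.0
grip_force: 40.0
eef_pos: [417.8, -170.1, 103.5]
ee_rot: [3.141, -0.0, 0.42]
wrist_force: [-0.8, 0.4, -0.9]
```

In the slot (5 mm below its mouth, no force). I'll carry on down.

```bash
python3 -m pendant '[[[0,0,-0.005],0],[[0,0,-0.01],0],[[0,0,-0.015],0],[[0,0,-0.019],0],[[0,0,-0.019],0]]'
python3 -m pendant '[[[0,0,-0.002],0],[[0,0,-0.004],0],[[0,0,-0.004],0],[[0,0,-0.004],0]]'
```

```text
time_s: 42.42
eef_pos: [416.8, -169.5, 83.0]
ee_rot: [-3.14, 0.001, 0.42]
wrist_force: [-0.2, -0.1, -1.2]
grip_width: 14.5
grip_force: 40.0
time_s: 42.75
eef_pos: [417.8, -170.1, 80.5]
ee_rot: [3.141, -0.0, 0.42]
wrist_force: [0.9, -0.3, -1.6]
grip_width: 14.7
grip_force: 40.0
```

```bash
python3 -m pendant '[[[0,0,-0.001],0],[[0,0,-0.001],0],[[0,0,-0.001],0]]' |sed -n 2,4p
python3 -m pendant '[[[0,0,0],0],[[0,0,0],0],[[0,0,0],0],[[0,0,0],0],[[0,0,0],0]]' -0.1 10|tail -3
python3 -m pendant '[[[0,0,0.03],0],[[0,0,0.06],0],[[0,0,0.1],0],[[0,0,0.14],0],[[0,0,0.18],0]]' 0.6|sed -n 2p
python3 -m pendant '[[[0,0,0.02],0],[[0,0,0.02],0],[[0,0,0.02],0],[[0,0,0.02],0],[[0,0,0.02],0]]' 0.6|sed -n 2p
python3 g.py w12 420 -169
python3 - <<'E'
from h import *
d=cam("wrist");p=cloud(d);h=p[...,2]
m=(np.hypot(p[...,0]-441,p[...,1]+311)<50)&(h>57)&(h<67);print("cap",rect(p,m) if m.sum()>5 else m.sum())
d=cam("top");p=cloud(d);h=p[...,2]
for c in((441,-311),(584,325)):
    m=(np.hypot(p[...,0]-c[0],p[...,1]-c[1])<50)&(h>57)&(h<67);print("cap",rect(p,m) if m.sum()>5 else m.sum())
E
```

```text
eef_pos: [418.0, -170.2, 80.3]
ee_rot: [3.141, -0.0, 0.42]
wrist_force: [-2.9, 0.9, 6.4]
wrist_force: [-0.1, -0.2, 0.0]
grip_width: 36.9
grip_force: 0.0
eef_pos: [417.2, -169.7, 261.0]
eef_pos: [416.8, -169.5, 277.3]
blk 2384 (array([ 419.1, -169.1]), array([79.9, 48. ]), 24.12, 2384) [ 426.23926831 -165.89727774   35.56271541]
grip 716 (array([ 419.5, -168.8]), array([45.4, 15. ]), 24.41, 716) [ 420.3752421  -168.72156993  100.73453121]
[ 416.83606381 -169.49516339  277.33423672] [-3.13852099e+00  2.06118162e-03  4.19634416e-01]
cap (array([ 441.2, -311.8]), array([35.6, 35.3]), 77.59, 899)
cap 0
cap (array([586. , 324.3]), array([33.4, 32.4]), 86.14, 112)
```

```bash
python3 -m pendant '[[[0.005,-0.03,0],7],[[0.01,-0.06,0],14],[[0.015,-0.09,0],21],[[0.02,-0.12,0],28],[[0.024,-0.142,0],35]]' 0.6|sed -n 2p
python3 -m pendant '[[[0,0,0],7],[[0,0,0],14],[[0,0,-0.03],20],[[0,0,-0.06],20],[[0,0,-0.09],20]]' |sed -n 2p
python3 -m pendant '[[[0,0,-0.03],0],[[0,0,-0.05],0],[[0,0,-0.05],0],[[0,0,-0.05],0],[[0,0,-0.05],0]]' |sed -n 2,3p
python3 -m pendant '[[[0,0,0],0],[[0,0,0],0],[[0,0,0],0]]'|sed -n 2,3p
python3 - <<'E'
from h import *
d=cam("wrist");p=cloud(d);h=p[...,2]
m=(np.hypot(p[...,0]-441,p[...,1]+311)<50)&(h>57)&(h<67);print("cap",rect(p,m) if m.sum()>5 else m.sum())
E
```

```text
eef_pos: [441.5, -314.0, 278.3]
eef_pos: [441.6, -312.1, 188.0]
eef_pos: [442.3, -312.5, 140.5]
ee_rot: [3.141, 0.001, 1.38]
eef_pos: [442.4, -312.7, 140.9]
ee_rot: [3.139, 0.001, 1.38]
cap (array([ 441.4, -311.8]), array([35.6, 35.6]), 81.86, 2244)
```

```bash
python3 -m pendant '[[[-0.001,0.001,-0.03],0],[[-0.001,0.001,-0.06],0],[[-0.001,0.001,-0.092],0],[[-0.001,0.001,-0.092],0],[[-0.001,0.001,-0.092],0]]' |sed -n 2,4p
python3 -m pendant '[[[0,0,0],0],[[0,0,0],0],[[0,0,0],0],[[0,0,0],0],[[0,0,0],0]]' -1 8|tail -5
python3 -m pendant '[[[0,0,0],0],[[0,0,0],0],[[0,0,0],0],[[0,0,0],0],[[0,0,0],0]]' -1 25
```

```text
eef_pos: [439.5, -309.9, 46.3]
ee_rot: [-3.138, -0.002, 1.38]
wrist_force: [-1.0, -0.1, 0.6]
eef_pos: [441.4, -311.6, 48.7]
ee_rot: [3.14, 0.001, 1.38]
wrist_force: [-0.1, -0.7, -0.8]
grip_width: 44.5
grip_force: 0.0
time_s: 47.2
eef_pos: [440.9, -311.3, 48.0]
ee_rot: [3.141, 0.0, 1.38]
wrist_force: [-1.5, 0.0, 6.1]
grip_width: 35.5
grip_force: 25.0
```

```bash
python3 -m pendant '[[[0,0,0.02],0],[[0,0,0.05],0],[[0,0,0.09],0],[[0,0,0.13],0],[[0,0,0.15],0]]' |sed -n 2p
python3 -m pendant '[[[0.02,0.03,0],0],[[0.04,0.065,0],0],[[0.06,0.1,0],0],[[0.075,0.135,0],0],[[0.09,0.17,0],0]]' |sed -n 2p
python3 -m pendant '[[[0.02,0.03,0],0],[[0.04,0.065,0],0],[[0.06,0.1,0],0],[[0.075,0.135,0],0],[[0.084,0.167,0],0]]' |sed -n 2p
python3 -m pendant '[[[0,0,0],0],[[0,0,-0.03],0],[[0,0,-0.06],0],[[0,0,-0.08],0],[[0,0,-0.08],0]]' |sed -n 2p
python3 -m pendant '[[[0,0,0],0],[[0,0,0],0],[[0,0,0],0],[[0,0,0],0],[[0,0,0],0]]'
cat > ln.py <<'E'
from h import *
import sys
d=cam("wrist");save(d,sys.argv[1]);p=cloud(d);h=p[...,2];t=bot.read_state()["eef_pos"]
f=lambda p:np.stack([p[...,0]*.9813-p[...,1]*.1925-558.17,p[...,0]*.1925+p[...,1]*.9813-203.58],-1)
L=f(p);print("tcp lane",f(t),t[2])
for nm,m in (("rail",abs(L[...,0]-66)<12),("fence",abs(L[...,0]-16)<10)):
    m=m&(h>29)&(h<40)&(abs(L[...,1])<118); print(nm,m.sum(),np.percentile(L[m][:,0],[2,50,98]).round(1) if m.sum()>5 else "")
E
python3 ln.py w13
```

```text
eef_pos: [442.1, -312.2, 202.3]
eef_pos: [531.1, -139.3, 197.0]
eef_pos: [615.6, 28.3, 196.7]
eef_pos: [610.3, 26.1, 111.1]
time_s: 49.28
eef_pos: [615.7, 25.8, 119.1]
ee_rot: [3.139, -0.0, 1.379]
wrist_force: [-0.1, 0.7, -0.0]
grip_width: 35.0
grip_force: 25.0
tcp lane [ 40.81382245 -59.7337027 ] 118.71823314601843
rail 4617 [59.8 65.9 71.4]
fence 2736 [12.1 16.5 20.2]
```

```bash
python3 -m pendant '[[[0,0,-0.01],0],[[0,0,-0.02],0],[[0,0,-0.028],0],[[0,0,-0.028],0],[[0,0,-0.028],0]]' |sed -n 2p
python3 -m pendant '[[[0,0,0],0],[[0,0,0],0],[[0,0,0],0],[[0,0,0],0],[[0,0,0],0]]'|sed -n 2p
python3 -m pendant '[[[0,0,0],0],[[0,0,0],0],[[0,0,0],0],[[0,0,0],0],[[0,0,0],0]]'|sed -n 2p
python3 ln.py w14
```

```text
eef_pos: [613.6, 26.1, 87.7]
eef_pos: [615.0, 26.0, 89.8]
eef_pos: [614.7, 26.0, 89.4]
tcp lane [ 40.02987353 -59.76495152] 89.38182567451332
rail 5420 [59.8 65.8 71.4]
fence 3166 [12.2 16.5 20.2]
```

```bash
python3 -m pendant '[[[0.0003,0,-0.004],0],[[0.0003,0,-0.008],0],[[0.0003,0,-0.012],0],[[0.0003,0,-0.016],0],[[0.0003,0,-0.016],0]]' 
python3 -m pendant '[[[0,0,-0.004],0],[[0,0,-0.008],0],[[0,0,-0.011],0],[[0,0,-0.011],0],[[0,0,-0.011],0]]'
```

```text
time_s: 51.05
eef_pos: [614.1, 26.0, 71.9]
ee_rot: [-3.139, 0.0, 1.38]
wrist_force: [-0.4, 0.5, -0.8]
grip_width: 35.2
grip_force: 25.0
time_s: 51.47
eef_pos: [614.8, 26.0, 62.1]
ee_rot: [-3.141, 0.0, 1.38]
wrist_force: [-0.2, 1.1, -1.0]
grip_width: 35.2
grip_force: 25.0
```

```bash
python3 -m pendant '[[[0,0,-0.001],0],[[0,0,-0.002],0],[[0,0,-0.0025],0],[[0,0,-0.0025],0]]' |sed -n 2,4p
python3 -m pendant '[[[0,0,0],0],[[0,0,0],0],[[0,0,0],0],[[0,0,0],0]]' 0.1 10|tail -3
python3 -m pendant '[[[0,0,0.03],0],[[0,0,0.06],0],[[0,0,0.1],0],[[0,0,0.14],0],[[0,0,0.18],0]]' |sed -n 2p
```

```text
eef_pos: [615.1, 26.0, 60.1]
ee_rot: [3.141, -0.0, 1.38]
wrist_force: [0.1, 0.8, 0.4]
wrist_force: [-0.5, 0.7, 0.6]
grip_width: 46.7
grip_force: 0.0
eef_pos: [614.5, 26.0, 241.5]
```

```bash
python3 -m pendant '[[[-0.003,0.035,0],0],[[-0.006,0.07,0],0],[[-0.009,0.105,0],0],[[-0.012,0.14,0],0],[[-0.015,0.175,0],0]]' 0.3 |sed -n 2p
python3 -m pendant '[[[-0.003,0.035,-0.02],0],[[-0.006,0.07,-0.05],0],[[-0.01,0.1,-0.09],0],[[-0.015,0.125,-0.1],0],[[-0.015,0.125,-0.1],0]]' |sed -n 2p
python3 -m pendant '[[[0,0,0],0],[[0,0,0],0],[[0,0,0],0],[[0,0,0],0]]'|sed -n 2,3p
python3 - <<'E'
from h import *
d=cam("wrist");p=cloud(d);h=p[...,2];save(d,"w15")
m=(np.hypot(p[...,0]-584,p[...,1]-326)<35)&(h>57)&(h<67);print("cap",rect(p,m) if m.sum()>5 else m.sum())
d=cam("top");save(d,"t15")
E
```

```text
eef_pos: [599.7, 202.4, 240.2]
eef_pos: [579.6, 330.0, 133.1]
eef_pos: [586.4, 325.1, 141.7]
ee_rot: [3.139, -0.001, 1.378]
cap (array([584.8, 327.2]), array([35.8, 35.5]), 64.38, 2222)
```

View pics/w15.png

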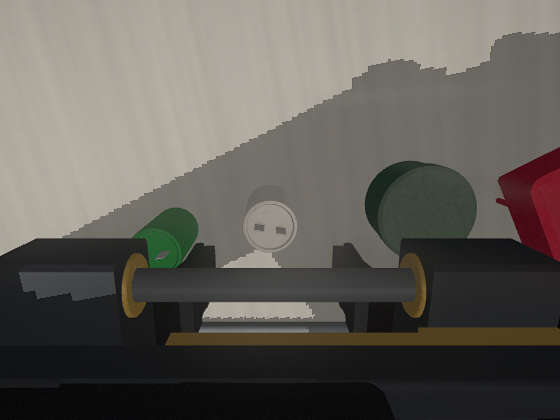

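The white cap is at (270,225) between the fingers, and the green cap and tin are clear of them.

```bash
python3 -m pendant '[[[-0.001,0.0015,-0.03],0],[[-0.001,0.0015,-0.06],0],[[-0.001,0.0015,-0.06],0],[[-0.001,0.0015,-0.06],0],[[-0.001,0.0015,-0.06],0]]' |sed -n 2,4p
python3 -m pendant '[[[0,0,0],0],[[0,0,0],0],[[0,0,0],0],[[0,0,0],0],[[0,0,0],0]]'|sed -n 2p
```

```text
eef_pos: [585.0, 327.4, 81.5]
ee_rot: [3.14, -0.001, 1.379]
wrist_force: [-0.0, -0.2, 0.5]
eef_pos: [584.3, 327.7, 80.6]
```

```bash
python3 -m pendant '[[[0.0005,-0.0005,-0.02],0],[[0.0005,-0.0005,-0.032],0],[[0.0005,-0.0005,-0.032],0],[[0.0005,-0.0005,-0.032],0],[[0.0005,-0.0005,-0.032],0]]' |sed -n 2p
python3 -m pendant '[[[0,0,0],0],[[0,0,0],0],[[0,0,0],0],[[0,0,0],0],[[0,0,0],0]]' -1 8|tail -5
python3 -m pendant '[[[0,0,0],0],[[0,0,0],0],[[0,0,0],0],[[0,0,0],0],[[0,0,0],0]]' -1 25
```

```text
eef_pos: [584.5, 327.0, 48.0]
eef_pos: [584.8, 327.1, 48.4]
ee_rot: [3.141, -0.0, 1.38]
wrist_force: [0.3, 0.1, 0.9]
grip_width: 35.4
grip_force: 8.0
time_s: 55.9
eef_pos: [584.8, 327.1, 48.3]
ee_rot: [3.141, -0.0, 1.38]
wrist_force: [0.7, 0.0, 3.5]
grip_width: 35.3
grip_force: 25.0
```

```bash
python3 -m pendant '[[[0,0,0.02],0],[[0,0,0.05],0],[[0,0,0.09],0],[[0,0,0.13],0],[[0,0,0.14],0]]' |sed -n 2p
python3 -m pendant '[[[0.01,-0.035,0],0],[[0.02,-0.07,0],0],[[0.03,-0.105,0],0],[[0.04,-0.14,0],0],[[0.053,-0.174,0],0]]' |sed -n 2p
python3 -m pendant '[[[0,-0.009,-0.01],0],[[0,-0.009,-0.04],0],[[0,-0.009,-0.07],0],[[0,-0.009,-0.1],0],[[0,-0.009,-0.1],0]]' |sed -n 2p
python3 -m pendant '[[[0,0,0],0],[[0,0,0],0],[[0,0,0],0],[[0,0,0],0],[[0,0,0],0]]'|sed -n 2p
python3 -m pendant '[[[0,0,0],0],[[0,0,0],0],[[0,0,0],0],[[0,0,0],0],[[0,0,0],0]]'
python3 ln.py w16
```

```text
eef_pos: [587.5, 328.3, 195.6]
eef_pos: [636.9, 151.4, 186.9]
eef_pos: [633.9, 143.0, 80.3]
eef_pos: [638.2, 144.3, 89.3]
time_s: 57.98
eef_pos: [637.5, 144.0, 87.9]
ee_rot: [-3.141, 0.0, 1.38]
wrist_force: [0.5, 0.1, -0.9]
grip_width: 35.3
grip_force: 25.0
tcp lane [39.65587532 60.41145855] 87.86774693543047
rail 2386 [59.8 65.4 71.4]
fence 1570 [10.8 15.  19. ]
```

```bash
python3 -m pendant '[[[0.0005,0,-0.004],0],[[0.0005,0,-0.008],0],[[0.0005,0,-0.012],0],[[0.0005,0,-0.016],0],[[0.0005,0,-0.016],0]]' 
python3 -m pendant '[[[0,0,-0.004],0],[[0,0,-0.008],0],[[0,0,-0.011],0],[[0,0,-0.011],0],[[0,0,-0.011],0]]' |sed -n 2,4p
python3 -m pendant '[[[0,0,-0.001],0],[[0,0,-0.001],0],[[0,0,-0.001],0]]' |sed -n 2,4p
```

```text
time_s: 58.45
eef_pos: [637.0, 143.9, 70.3]
ee_rot: [-3.139, 0.001, 1.38]
wrist_force: [0.8, -0.6, -0.8]
grip_width: 35.0
grip_force: 25.0
eef_pos: [637.9, 144.0, 60.7]
ee_rot: [-3.141, 0.0, 1.38]
wrist_force: [-0.0, -0.3, -0.7]
eef_pos: [638.2, 144.0, 60.1]
ee_rot: [3.141, -0.0, 1.38]
wrist_force: [-0.3, -0.3, -0.2]
```

Release, back off over the lane with a wide view, and check everything.

```bash
python3 -m pendant '[[[0,0,0],0],[[0,0,0],0],[[0,0,0],0],[[0,0,0],0]]' 0.1 10|tail -3
python3 -m pendant '[[[0,0,0.03],0],[[0,0,0.06],0],[[0,0,0.1],0],[[0,0,0.14],0],[[0,0,0.18],0]]' |sed -n 2p
python3 -m pendant '[[[-0.02,-0.03,0.02],-7],[[-0.04,-0.06,0.04],-14],[[-0.06,-0.06,0.06],-21],[[-0.07,-0.06,0.06],-28],[[-0.07,-0.06,0.06],-35]]' |sed -n 2p
python3 -m pendant '[[[0,0,0],-7],[[0,0,0],-14],[[0,0,0],-21],[[0,0,0],-28],[[0,0,0],-35]]' |sed -n 2p
python3 -m pendant '[[[0,0,0],-7],[[0,0,0],-14],[[0,0,0],-20],[[0,0,0],-20],[[0,0,0],-20]]' |sed -n 2p
python3 -m pendant '[[[0,0,0],0],[[0,0,0],0],[[0,0,0],0],[[0,0,0],0],[[0,0,0],0]]'|sed -n 2,3p
python3 - <<'E'
from h import *
d=cam("wrist");save(d,"w17");p=cloud(d);h=p[...,2]
L=np.stack([p[...,0]*.9813-p[...,1]*.1925-558.17,p[...,0]*.1925+p[...,1]*.9813-203.58],-1)
for nm,m in (("rail",abs(L[...,0]-66)<12),("fence",abs(L[...,0]-16)<10)):
    m=m&(h>29)&(h<40)&(abs(L[...,1])<118)
    n,l,s,c=cv2.connectedComponentsWithStats(m.astype(np.uint8))
    for i in range(1,n):
        if s[i,4]>100:
            k=l==i;print(nm,rect(L,k))
    for y in range(-110,110,20):
        k=m&(L[...,1]>y)&(L[...,1]<y+20)
        if k.sum()>20: print(y,k.sum(),np.percentile(L[k][:,0],[3,50,97]).round(1))
m=(abs(L[...,0]-40)<30)&(abs(L[...,1])<100)&(h>68)&(h<90);print()
n,l,s,c=cv2.connectedComponentsWithStats(((abs(L[...,0]-40)<30)&(abs(L[...,1])<100)&(h>71)&(h<79)).astype(np.uint8))
for i in range(1,n):
    if s[i,4]>100: print("cap",rect(L,l==i),np.median(h[l==i]))
d=cam("top");save(d,"t17");p=cloud(d);h=p[...,2]
nr=np.hypot(p[...,0]-424,p[...,1]+168)<90
print("stand",rect(p,nr&(h>29)&(h<44)),"gauge",rect(p,nr&(h>85)&(h<115)))
cv2.imwrite("pics/t17.png",cv2.resize(cv2.cvtColor(d["img"],cv2.COLOR_RGB2BGR)[90:390,30:460],(800,558),interpolation=cv2.INTER_CUBIC))
E
```

```text
wrist_force: [-0.1, -0.0, 0.2]
grip_width: 47.1
grip_force: 0.0
eef_pos: [637.5, 143.9, 241.4]
eef_pos: [567.3, 83.5, 302.6]
eef_pos: [567.9, 84.0, 300.0]
eef_pos: [568.0, 84.0, 299.9]
eef_pos: [568.0, 84.0, 299.9]
ee_rot: [3.142, 0.0, -0.191]
rail (array([66. , -0.1]), array([ 12.9, 229.9]), 0.02, 2309)
-110 197 [60.1 65.5 70.7]
-90 198 [60.  65.4 70.7]
-70 198 [60.  65.3 70.6]
-50 198 [59.9 65.2 70.5]
-30 198 [59.8 65.2 70.4]
-10 211 [59.8 65.1 71.5]
10 216 [59.7 65.5 71.4]
30 164 [59.7 67.1 71.3]
50 212 [59.6 65.9 71.3]
70 217 [59.5 65.8 71.2]
90 211 [59.5 65.8 71.1]
fence (array([15.4,  0.9]), array([  8.2, 228.7]), 0.81, 1308)
-110 126 [13.9 17.3 20.7]
-90 135 [12.7 17.1 20.6]
-70 127 [12.6 16.1 19.5]
-50 128 [12.5 16.  19.4]
-30 107 [12.5 15.9 19.3]
10 105 [11.1 15.8 19.1]
30 140 [11.1 14.6 19. ]
50 125 [11.  14.5 18.7]
70 124 [11.  14.4 17.8]
90 121 [10.9 14.4 17.8]

cap (array([41.2, 60.4]), array([35. , 34.7]), 88.92, 953) 72.79570740030704
cap (array([ 40.7, -60.3]), array([34.8, 34.7]), 89.8, 962) 72.77705440927824
cap (array([14.8,  0.5]), array([24.6,  9.2]), 89.9, 195) 77.82996228522973
stand (array([ 422.1, -171. ]), array([80.1, 49. ]), 24.42, 341) gauge (array([ 421.8, -170.9]), array([45.5, 16.6]), 24.67, 93)
```

View pics/w17.png

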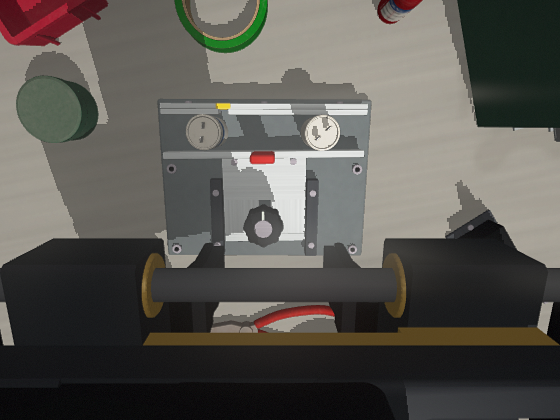

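View pics/t17.png

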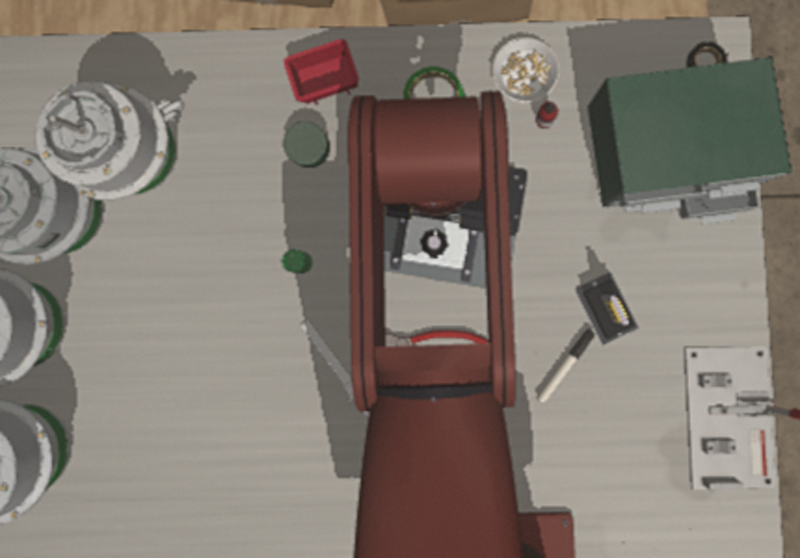

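The check pictures show both white caps upright between the rails at (204,132) and (322,132). The fence is clamped and the gauge is upright in its unmoved stand at (617,308) in the top crop. There are no other white caps on the bench, and the other items are undisturbed.

```bash
python3 -c "
from bench import bot
print(bot.hand_in())"
```

```text
the job is handed in; nothing more can be done
None
```

Job handed in at about 62 s: lane set against the blade (camera-measured gap about 40 mm) and clamped hard on its stop, gauge upright in its stand, and both capacitors I could find standing in the lane; the fence sits about 0.5–0.8° askew, so the gap may vary by a millimetre or so each way along its length.

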